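# Fit the retaining ring on the turntable spindle with circlip pliers

### The arm

A 6-joint arm with a two-finger parallel gripper is mounted at the origin on the work surface. World frame = base frame: x ahead of the robot, y to its left, z up, the work surface at z = 0. Lengths are in m, angles in rad, forces in N, time in s.
With the tool pointing down it reaches from about 0.425 to 0.95 m from the base axis. Payload 3.5 kg.
Tool frame: the origin (TCP) lies midway between the tips of the shut fingers; the grasp point (between the pads) lies ctrl.grasp_offset behind it (ctrl.grasp_offset is the distance from the TCP to the grasp point, in m); x points along the fingers, y is the direction in which the jaws open and shut, and the axes are right-handed (so a half turn about x gives the same grasp; the last joint's range is limited). The gripper opens to 85 mm and grips with 20 to 120 N. Pads are 22 mm wide; open, the fingers measure 114 mm over their backs; the gripper's body (76 mm by 85 mm) begins 54 mm behind the grasp point. The pads swing forward as they close: fully open they stand 13 mm farther back than shut.
Start: joints at [1.121, 0.286, 1.577, -0, 1.279, -0.15], TCP at [0.199, 0.645, 0.231] pointing down, gripper open.
Joint ranges: [-2.77, 2.77], [-0.9, 2.22], [0.21, 2.48], [-1.53, 4.67], [0.24, 2.81], [-2.84, 2.84]. Speed limits (rad/s): [2.79, 2.79, 3.14, 3.14, 3.14, 3.14].

### API

Orientations are given as a unit quaternion [x, y, z, w].
In Python, from plant import readout, read_camera, sign_off, ctrl gives the robot as it stands.
- The arm moves only by the tool drive_tool, never from a script. Its argument "steps" is a list of rows, each a list of 5 numbers: the shift along the tool's x, y, z in cm, then the turn about the tool's x in degrees, then the opening, from 0 (shut) to 1 (fully open). A call has 1 to 10 rows; each row shifts and turns the commanded pose from where the row before left it, along the tool's axes as they then stand; what a row does not reach is not made up. A row lasts 1/10 s, in which the tool goes at most 50 mm and 8.59 degrees, less where a joint would pass 70% of its speed; a pose out of reach is approached as far as the arm can. A call is refused whole if a number of a shift passes 5 or a number of a turn 8.59, either way. A call with a gripper value outside its range is refused whole. The fingers move at their own pace and stop on an object; "force" is the grip in N (left out, the last holds). Time passes only in rows, so rows that do not move let the fingers close. It gives the time, the measured TCP pose, the force and the opening at its end, in the units of the state.
- readout.get_state(): the state, without advancing time (a new reading comes with each control period).
- read_camera(name): name is "scene" or "top" or "wrist"; returns a dict with "frame" (384x512x3 uint8, red, green, blue), "vertical_fov" (degrees; the focal length in pixels is half the picture's height over the tangent of half this angle, whatever the lens; pixels are square), "cx", "cy" (the principal point, pixels), "eye" and "orientation" of the camera in the world. Camera axes: x right, y up, looking along -z (the intrinsics and any distortion apply to the point x, -y, -z); pixel columns grow to the right and rows downward; lengths in m; the calibration is good to about 2 mm. A picture is of the moment at which its call begins. There is no depth.
- sign_off(): hands the job in, once; it reports no verdict.
The state is a dict: "time": time; "qpos": joint angles; "dq": joint speeds; "joint_efforts": joint torques, N m; "eef_pos": TCP position; "tcp_rot": TCP orientation; "contact_force": force on the tool from outside, world axes, zero at the start; "wrist_torque": the same for the moment, N m; "opening": opening from 0.0 (shut) to 1.0 (fully open).
Only numpy, scipy, OpenCV 4.12 (cv2) and the standard library are available. Lean on these libraries where they do the work, as an engineer would, in place of code of your own. Each camera call takes 0.05 s, during which the arm holds its last target. There are 200 camera calls.

### The job

Fit the dark steel retaining ring that keeps the model turntable's platter on its spindle: take the red circlip pliers out of the tool block, pick the ring up from the tray by its eyes and spread it just enough to pass over the spindle. Press it down gently against the springy wave washer until it is level with the groove, and let it close fully into the groove so that it holds the washer down. Do not overstretch the ring, flatten the washer, press hard on the tray or touch the ring with the gripper; lower the pliers back into their block before letting go of them and leave the other things alone.

Things in the scene. Friction and masses are not known exactly. Their poses are not given: they have to be found in the camera images.
- pliers: Red-handled circlip pliers for outside rings, 147 mm long, 130 g, standing tips down in the tool block. Origin: midway between the relaxed pin tips; z up along the tool, y from right lever to left (a half turn about z makes no difference). Rivet 65 mm up. Levers do not cross: squeezing the handles spreads the tips. Shoulders 25 mm out to each side, undersides 76 mm up, rest on the block
- lever_l (a joint): turn b of the left lever about the rivet, rad; 0 relaxed, stop at 0.32; the right lever mirrors it. Pin tips are 2(10.2 cos b + 65 sin b) mm apart and 65 cos b - 10.2 sin b mm below the rivet. A spring opens the handles: squeezing takes about 12 N at the swells, about 31 N with the ring spread to pass the spindle
- swell_l (a point): axis of the red swell on the left handle (+y of the pliers), where to squeeze: cylinder along x, 14 mm long, radius 9 mm. Relaxed, both swells are 123 mm above the pliers' origin and 62 mm over their outsides; at lever turn b, 18 + 2(22 cos b - 58 sin b) mm over the outsides and 58 cos b + 22 sin b mm above the rivet
- swell_r (a point): the same on the right handle (-y of the pliers)
- tip_l (a point): end of the left pin (+y of the pliers): round pin 2.6 mm thick, 3 mm long, round-ended, under an 8 mm square shoulder that bears on the eye; axes turn with the lever
- tip_r (a point): end of the right pin (-y of the pliers), the same
- ring: Dark steel outside retaining ring (circlip), 4 mm thick, 28 g, flat in the tray. Relaxed inner radius 18.8 mm, band 5 mm wide. Origin: centre of the relaxed ring at its underside; x to the gap between the eyes, z up. It bends at x = -19.9, y = +-8.1 mm. Spread to about 0.23 rad an arm it clears the spindle when the spindle's axis lies 2.5 to 3 mm from the ring's origin towards the gap
- eye_l (a point): centre of the left eye's hole (+y of the ring) at its upper face; relaxed at x = 26, y = 10.5, z = 4 mm of the ring; hole 5.4 mm wide through the 4 mm
- eye_r (a point): centre of the right eye's hole (-y of the ring) at its upper face; relaxed at x = 26, y = -10.5, z = 4 mm
- ring_l (a joint): opening of the ring's left arm, rad; 0 relaxed. About 6.5 N at the eye per 0.1 rad. At 0.15 or less it cannot pass the spindle, above 0.34 it is overstretched and ruined
- ring_r (a joint): opening of the ring's right arm, rad; as the left
- turntable: Model turntable fixed to the desk: plywood platter (radius 75 mm, top at 22.5 mm) round an upright steel spindle, radius 20.5 mm, tapering from 48 mm height to radius 16.5 mm at its top at 55 mm. Origin: spindle axis at desk level, z up. Ring groove of radius 19 mm from 29.8 to 35.5 mm height. A brass wave washer (radius 33 mm) lies round the spindle below the ring's place
- groove (a point): on the spindle's axis at 31.5 mm height: where the underside of the fitted ring rests, held up by the washer against the groove's upper edge
- wave_washer (a joint): how far the wave washer is pressed down, m; 0 free (its top 33 mm above the desk), about 3 N per mm. A ring lying on it is 1.5 mm too high for the groove; pressed down 1.5 to 3.2 mm (about 5 to 9 N) it can close into it. Above 0.0037 the washer is flattened; stop at 0.004
- tool_block: Wooden tool block fixed to the desk, 52 x 70 mm, 80 mm high, with an upright slot 16 mm (x) by 36 mm (y) through its middle for the pliers' jaws; the pliers' shoulders rest on its top, their origin then 4 mm above the desk. Origin: under the slot's middle at desk level; the pliers' y lies along its y
- tray: White parts tray with a grey rim, fixed to the desk, 112 x 112 mm, floor at 3 mm, rim 10 mm high; origin under its middle at desk level
- fuselage_half: tan plastic aircraft fuselage half, 180 x 44 x 44 mm, lying on its cut face; origin under its middle; not to be touched
- bending_tool: brass photo-etch bending tool, plate 100 x 75 mm with a clamp plate and steel nut, 24 mm high; origin under its middle; not to be touched
- tweezers: chrome steel tweezers, 130 mm long, lying flat; origin under the middle; not to be touched
- jar: small blue glass jar of spare propellers with an aluminium lid, 52 mm wide, 60 mm high; origin under its middle; not to be touched
- paint_pot: grey paint pot with a black lid, 36 mm wide, 40 mm high; origin under its middle; not to be touched
- sanding_block: yellow sanding block, 75 x 28 x 20 mm; origin under its middle; not to be touched
Mind the look-alikes: they are no part of the job. There is more than one size of the ring; the job needs the smaller.

How it is judged:
By the outcome, as a careful person would: the job done as asked, in the order asked, and still so for the second after the job is handed in, with the robot touching nothing.
It also fails if it takes over 72 s, if anything falls off the work surface, if the arm or the gripper's body presses on something with over 40 N, if the wrist force passes 120 N, or if a joint passes its speed limit or range.

## Working session

There is one attempt and no reset: what is moved stays moved. The work goes in short steps, Python scripts to look and compute and a tool call to move; the robot and the scene stay as the last step left them, time stands still between calls to the robot, and variables do not carry over. Pictures are saved under pics/ and viewed, about 8 in all and at most 12, crops included, and the job is handed in when it is done.

Besides the shell and the picture viewer there is one more tool, called after ">>>" as a command line: name --pt "numbers of a row" for each row, then --argument value for the rest. drive_tool: Moves the arm, as the interface text tells. Its arguments: {"type":"object","properties":{"steps":{"type":"array","items":{"type":"array","items":{"type":"number"}}},"force":{"type":"number"}},"required":["steps"]}

```bash
mkdir -p pics; ls
cat > h.py <<'E'
import numpy as np, cv2
from plant import readout, read_camera, sign_off, ctrl
from scipy.spatial.transform import Rotation as R
def cam(n,save=None):
    c=read_camera(n)
    if save: cv2.imwrite('pics/'+save,cv2.cvtColor(c['frame'],cv2.COLOR_RGB2BGR))
    np.save('pics/%s.npy'%(save or n), c, allow_pickle=True)
    return c
def load(s): return np.load('pics/%s.npy'%s,allow_pickle=True).item()
def ray(c,u,v):
    f=192/np.tan(np.radians(c['vertical_fov'])/2)
    d=np.array([(u-c['cx'])/f,-(v-c['cy'])/f,-1.])
    return np.array(c['eye']),R.from_quat(c['orientation']).apply(d)
def atz(c,u,v,z):
    e,d=ray(c,u,v); return e+d*(z-e[2])/d[2]
def proj(c,p):
    f=192/np.tan(np.radians(c['vertical_fov'])/2)
    q=R.from_quat(c['orientation']).inv().apply(np.array(p)-c['eye'])
    return c['cx']+f*q[0]/-q[2], c['cy']-f*q[1]/-q[2]
def tri(*obs):
    A=0;b=0
    for c,u,v in obs:
        e,d=ray(c,u,v); d=d/np.linalg.norm(d); P=np.eye(3)-np.outer(d,d); A=A+P;b=b+P@e
    return np.linalg.solve(A,b)
E
python3 - <<'E'
from h import *
print(readout.get_state(), ctrl.grasp_offset, [x for x in dir(ctrl) if x[0]!='_'])
a=cam('top','top1.png');b=cam('scene','scene1.png')
for c in (a,b): print({k:v for k,v in c.items() if k!='frame'})
im=np.hstack([a['frame'],b['frame']])
E
```

```text
pics
{'time': 0.0, 'qpos': array([ 1.12102900e+00,  2.87187563e-01,  1.57818470e+00, -1.78598410e-05,
        1.27859739e+00, -1.49979800e-01]), 'dq': array([ 0.00150471,  0.00334689, -0.00070361,  0.00028579, -0.0015976 ,
        0.00035653]), 'joint_efforts': array([-6.54312316e-04, -4.05980229e+01, -2.92625964e+01, -1.42129807e-04,
        5.84412002e-03, -1.60505431e-05]), 'eef_pos': array([0.19901154, 0.64430446, 0.22992841]), 'tcp_rot': array([ 0.10478788,  0.69942021, -0.10639724,  0.69893526]), 'contact_force': array([ 0.1959007 ,  1.30246371, -0.43624487]), 'wrist_torque': array([-0.01929477, -0.02568876,  0.04690441]), 'opening': 1.0008587201107513} 0.0187 ['Unreachable', 'grasp_offset']
{'vertical_fov': 48.80568152659143, 'cx': 257.47527686522756, 'cy': 185.40948022821942, 'eye': array([0.33559705, 0.00744731, 1.39168637]), 'orientation': array([ 0.05327785, -0.05808608, -0.70468694,  0.7051268 ])}
{'vertical_fov': 46.883766017348066, 'cx': 249.8037471842596, 'cy': 188.10094466018293, 'eye': array([1.08744505, 0.67116761, 0.93478556]), 'orientation': array([0.13472846, 0.36636695, 0.86929196, 0.30324083])}
```

View pics/top1.png

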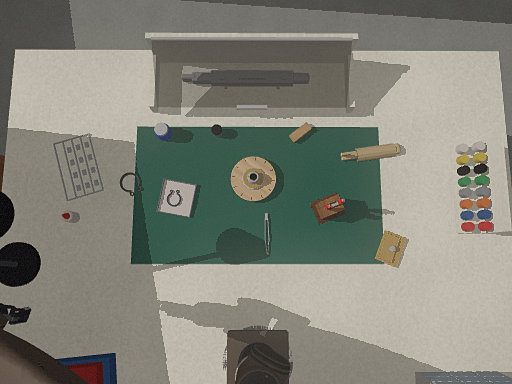

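View pics/scene1.png

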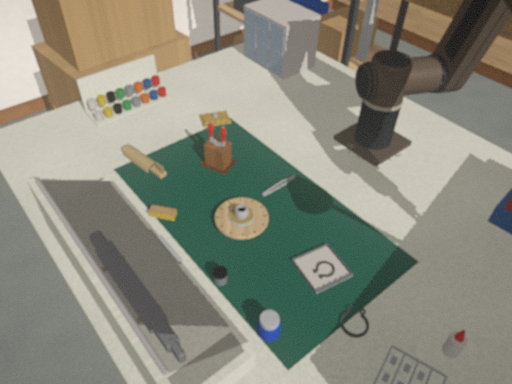

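Run:
```python
from h import *
a=load('top1.png');b=load('scene1.png')
print('spindle',tri((a,253,177),(b,241,210)),atz(a,253,177,.055))
print('tray',atz(a,178,198,.005),'block',atz(a,328,208,.08),'swells',[atz(a,*p,.127) for p in((330,207),(341,203))])
print('tri sw', tri((a,341,203),(b,211,130)),tri((a,330,207),(b,223,134)))
f=192/np.tan(np.radians(24.4)); 
c=cam('wrist','w0.png'); s=readout.get_state()
T=R.from_quat(s['tcp_rot']); print(T.as_matrix().round(3)); 
print('cam in tool',T.inv().apply(c['eye']-s['eef_pos']),(T.inv()*R.from_quat(c['orientation'])).as_matrix().round(3),c['vertical_fov'],c['cx'],c['cy'])
def crop(c,x,y,w,h,k): return cv2.resize(c['frame'][y:y+h,x:x+w],None,fx=k,fy=k,interpolation=cv2.INTER_CUBIC)
im=np.hstack([crop(a,295,175,66,66,6),crop(b,190,110,66,66,6)])
cv2.imwrite('pics/blk.png',im[:,:,::-1])
```

```text
spindle [0.57689696 0.01299901 0.04519006] [0.57540382 0.01269847 0.055     ]
tray [0.51370097 0.26010736 0.005     ] block [ 0.47312011 -0.22122549  0.08      ] swells [array([ 0.47121456, -0.2191278 ,  0.127     ]), array([ 0.48333564, -0.25260408,  0.127     ])]
tri sw [ 0.48439342 -0.25449024  0.11768861] [ 0.46961256 -0.21822017  0.11817306]
[[-0.001  0.295  0.955]
 [-0.002  0.955 -0.295]
 [-1.    -0.002 -0.   ]]
cam in tool [-0.14202492  0.00015494 -0.08049058] [[-0.     0.316 -0.949]
 [ 1.     0.    -0.   ]
 [-0.    -0.949 -0.316]] 71.07666135167523 260.624079383794 193.29751989734885
```

>>> drive_tool --pt "0 0 0 8.3 1" --pt "0 0 0 8.3 1" --pt "0 0 0 8.3 1" --pt "0 0 0 8.3 1" --pt "0 0 0 8.3 1" --pt "0 0 0 8.3 1" --pt "0 0 0 8.3 1" --pt "0 0 0 8.3 1" --pt "0 0 0 8.3 1" --pt "0 0 0 8.3 1" --force 40

```text
time: 1.15
eef_pos: [0.1992, 0.6446, 0.2307]
tcp_rot: [-0.543, -0.452, 0.544, -0.452]
contact_force: [-0.5, -0.1, -0.1]
opening: 0.999
```

>>> drive_tool --pt "0 0 0 8.3 1" --pt "0 0 0 8.3 1" --pt "0 0 0 8.3 1" --pt "0 0 0 8.3 1" --pt "0 0 0 8.3 1" --pt "0 0 0 8.3 1" --pt "0 0 0 7.8 1"

```text
time: 1.85
eef_pos: [0.1992, 0.6446, 0.2307]
tcp_rot: [-0.694, -0.134, 0.694, -0.135]
contact_force: [0.3, -0.5, -0.0]
opening: 0.996
```

>>> drive_tool --pt "0 4.5 -1.65 0 1" --pt "0 4.5 -1.65 0 1" --pt "0 4.5 -1.65 0 1" --pt "0 4.5 -1.65 0 1" --pt "0 4.5 -1.65 0 1" --pt "0 4.5 -1.65 0 1" --pt "0 4.5 -1.65 0 1" --pt "0 4.5 -1.65 0 1" --pt "0 4.5 -1.65 0 1" --pt "0 4.5 -1.65 0 1"

```text
time: 2.85
eef_pos: [0.5231, 0.289, 0.2311]
tcp_rot: [-0.694, -0.136, 0.694, -0.136]
contact_force: [0.4, 1.1, 0.2]
opening: 1.005
```

>>> drive_tool --pt "0 2.5 -1 0 1" --pt "0 0 0 0 1" --pt "0 0 0 0 1"

```text
time: 3.15
eef_pos: [0.5408, 0.271, 0.2308]
tcp_rot: [-0.693, -0.136, 0.694, -0.136]
contact_force: [-0.2, -0.2, -0.9]
opening: 1.0
```

```bash
python3 -c "
from h import *
cam('wrist','wt1.png')"
```

>>> drive_tool --pt "4 0 1 0 1" --pt "4 0 1 0 1" --pt "0 0 0 0 1" --pt "0 0 0 0 1"

```text
time: 3.6
eef_pos: [0.5215, 0.2648, 0.1513]
tcp_rot: [-0.693, -0.137, 0.694, -0.137]
contact_force: [-0.3, -0.0, 0.5]
opening: 1.0
```

```bash
python3 -c "
from h import *
a=load('wt1.png');b=cam('wrist','wt2.png')
for c in(a,b): print(c['eye'],proj(c,[.5137,.26,.005]))
im=[]
for c in(a,b):
  u,v=map(int,proj(c,[.5137,.26,.005])); u=min(max(u,80),432);v=min(max(v,80),304); print(u-80,v-80)
  im.append(cv2.resize(c['frame'][v-80:v+80,u-80:u+80],(400,400),interpolation=cv2.INTER_CUBIC))
cv2.imwrite('pics/tr.png',np.hstack(im)[:,:,::-1])"
```

```text
[0.61719649 0.30157741 0.3729134 ] (np.float64(260.57705568781256), np.float64(185.68822781137442))
[0.59780201 0.29567021 0.29345694] (np.float64(261.76144866783767), np.float64(189.01234858327396))
180 105
181 109
```

View pics/tr.png

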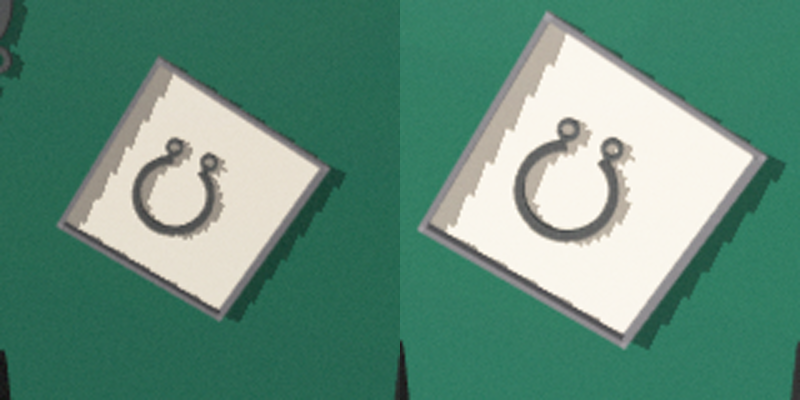

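The crops show the small ring in the tray; eyes at crop (175,147),(210,162) and (169,129),(212,149), with the gap between them pointing up-right.

```bash
python3 -c "
from h import *
a=load('wt1.png');b=load('wt2.png')
o=np.array([[180,105],[181,109]])
E=[]
for p,q in(((175,147),(169,129)),((210,162),(212,149))):
  p=np.array(p)/2.5+o[0]-.3;q=np.array(q)/2.5+o[1]-.3
  print('tri',tri((a,*p),(b,*q)),atz(a,*p,.007)[:2],atz(b,*q,.007)[:2]); E.append(atz(b,*q,.007)[:2])
E=np.array(E);d=E[0]-E[1];print(np.linalg.norm(d),np.degrees(np.arctan2(d[1],d[0])),E.mean(0))
for c,p in((b,(567-400,190)),(a,(174,194))):
  i=0 if c is a else 1
  print(atz(c,*(np.array(p)/2.5+o[i]-.3),.005))
"
```

```text
tri [0.54285363 0.28693636 0.02739729] [0.53829624 0.28625945] [0.53881221 0.28607601]
tri [ 0.53132077  0.26221145 -0.02302467] [0.53773965 0.26507847] [0.53771894 0.26550158]
0.020603456427788023 86.9583078381863 [0.53826557 0.2757888 ]
[0.51231219 0.27669862 0.005     ]
[0.51230968 0.27676924 0.005     ]
```

>>> drive_tool --pt "-3 3 1.5 0 1" --pt "-3 3 1.5 0 1" --pt "-3 3 1.5 0 1" --pt "0 4.3 2.2 0 1" --pt "0 4.3 2.2 0 1" --pt "0 4.3 2.2 0 1" --pt "0 4.3 2.2 0 1" --pt "0 4.3 2.2 0 1" --pt "0 4.3 2.2 0 1" --pt "0 4.3 2.2 0 1"

```text
time: 4.65
eef_pos: [0.4874, -0.176, 0.2456]
tcp_rot: [0.696, 0.135, -0.692, 0.138]
contact_force: [1.3, 0.1, -0.3]
opening: 1.0
```

>>> drive_tool --pt "0 4.3 2.2 0 1" --pt "0 1.3 0.9 0 1" --pt "0 0 0 0 1" --pt "0 0 0 0 1"

```text
time: 5.05
eef_pos: [0.4794, -0.2367, 0.2431]
tcp_rot: [0.695, 0.136, -0.693, 0.137]
contact_force: [-0.6, -0.7, 0.5]
opening: 1.0
```

```bash
python3 -c "
from h import *
cam('wrist','wb1.png');a=cam('scene','sb1.png')
print(readout.get_state()['eef_pos'])"
```

```text
[ 0.47925937 -0.2357069   0.24229118]
```

View pics/wb1.png

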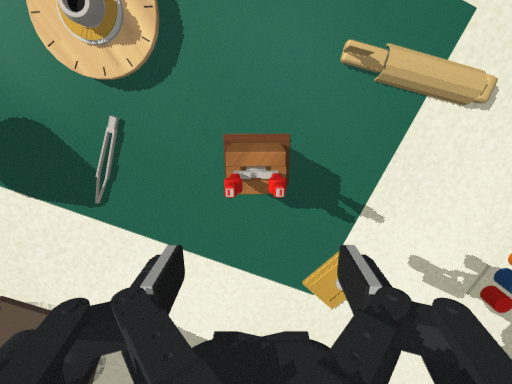

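>>> drive_tool --pt "0 0 -5 0 1" --pt "0 0 0 0 1" --pt "0 0 0 0 1"

```text
time: 5.45
eef_pos: [0.5256, -0.2162, 0.2412]
tcp_rot: [-0.693, -0.138, 0.694, -0.137]
contact_force: [0.0, -0.5, -0.3]
opening: 0.998
```

```bash
python3 -c "
from h import *
a=load('wb1.png');b=cam('wrist','wb2.png');print(a['eye'],b['eye'])
im=[]
for c in(a,b):
  u,v=map(int,proj(c,[.477,-.236,.11])); print(u-40,v-45)
  im.append(cv2.resize(c['frame'][v-45:v+45,u-40:u+40],None,fx=5,fy=5,interpolation=cv2.INTER_CUBIC))
cv2.imwrite('pics/blk2.png',np.hstack(im)[:,:,::-1])"
```

```text
[ 0.55518266 -0.20591611  0.38550003] [ 0.60173307 -0.18519785  0.38344583]
218 141
220 185
```

View pics/blk2.png

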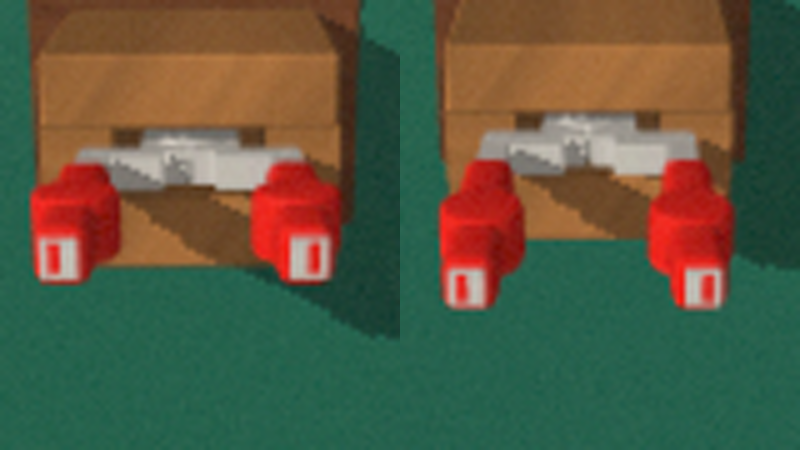

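Red handles' end caps at crop 1 (59,258),(311,257) and crop 2 (66,287),(304,287); pliers y is nearly along the picture's rows.

```bash
python3 -c "
from h import *
a=load('wb1.png');b=load('wb2.png')
o=np.array([[218,141],[220,185]])
E=[]
for p,q in(((59,258),(66,287)),((311,257),(304,287))):
  p=np.array(p)/5+o[0]-.4;q=np.array(q)/5+o[1]-.4
  print('tri',tri((a,*p),(b,*q)),[atz(c,*r,.151)[:2] for c,r in((a,p),(b,q))]); E.append(.5*(atz(a,*p,.151)+atz(b,*q,.151))[:2])
E=np.array(E);d=E[1]-E[0];print(np.linalg.norm(d),np.degrees(np.arctan2(d[1],d[0])),E.mean(0))
# block top far edge corners, front edge of top at v
for p in((38,122),(340,124),(100,265),(250,265)):
  print('blk top',atz(a,*(np.array(p)/5+o[0]-.4),.08))
for p in((443,112),(729,112),(450,238),(729,238)):
  print('blk top2',atz(b,*(np.array(p)/5-[80,0]+o[1]-.4),.08))
s=readout.get_state();print(s['eef_pos'],np.degrees(np.arctan2(*R.from_quat(s['tcp_rot']).as_matrix()[1::-1,1])))
"
```

```text
tri [ 0.47362821 -0.20863827  0.15098544] [array([ 0.47362655, -0.20862436]), array([ 0.47364335, -0.20865036])]
tri [ 0.49123449 -0.25138148  0.15086006] [array([ 0.49127842, -0.25136809]), array([ 0.49129538, -0.25132784])]
0.04621457633156469 -67.54508260732243 [ 0.48246092 -0.22999267]
blk top [ 0.47819015 -0.19354768  0.08      ]
blk top [ 0.50416848 -0.25842661  0.08      ]
blk top [ 0.4509864  -0.21914169  0.08      ]
blk top [ 0.46456024 -0.25240411  0.08      ]
blk top2 [ 0.47692863 -0.19395652  0.08      ]
blk top2 [ 0.50338706 -0.25795225  0.08      ]
blk top2 [ 0.44586955 -0.20728303  0.08      ]
blk top2 [ 0.472535   -0.27176019  0.08      ]
[ 0.52511348 -0.21668018  0.24135141] -67.62779232322401
```

>>> drive_tool --pt "0 -0.4 4.4 0 1" --pt "0 0 0 0 1" --pt "4 0 0 0 1" --pt "4 0 0 0 1" --pt "4 0 0 0 1" --pt "1.6 0 0 0 1" --pt "0 0 0 0 0.78" --pt "0 0 0 0 0.78" --pt "0 0 0 0 0.74" --pt "0 0 0 0 0.74" --force 40

```text
time: 6.5
eef_pos: [0.4836, -0.2315, 0.1073]
tcp_rot: [0.695, 0.136, -0.693, 0.137]
contact_force: [-0.3, 1.4, 1.1]
opening: 0.74
```

>>> drive_tool --pt "0 0 0 0 0.73" --pt "0 0 0 0 0.73"

```text
time: 6.7
eef_pos: [0.4831, -0.2314, 0.1062]
tcp_rot: [0.694, 0.136, -0.693, 0.137]
contact_force: [-0.2, 0.3, 0.8]
opening: 0.728
```

>>> drive_tool --pt "0 0 0 0 0.71" --pt "0 0 0 0 0.71"

```text
time: 6.9
eef_pos: [0.4833, -0.2314, 0.1064]
tcp_rot: [0.694, 0.136, -0.693, 0.137]
contact_force: [-0.6, 1.0, 5.5]
opening: 0.711
```

```bash
python3 -c "
from h import *
s=readout.get_state();print(s)
cam('wrist','wg.png');a=cam('scene','sg.png')
u,v=map(int,proj(a,[.48,-.23,.11]))
im=cv2.resize(a['frame'][v-45:v+45,u-50:u+50],None,fx=5,fy=5,interpolation=cv2.INTER_CUBIC)
cv2.imwrite('pics/g.png',im[:,:,::-1])"
```

```text
{'time': 6.9, 'qpos': array([-6.36048466e-01,  1.21241751e-01,  2.01545305e+00,  8.06226394e-05,
        1.00320200e+00,  5.46844935e-01]), 'dq': array([ 0.00075392, -0.0009363 , -0.00037458,  0.00030138,  0.00039172,
        0.00076386]), 'joint_efforts': array([-4.55349544e-01, -2.76783872e+01, -2.36909491e+01, -1.11790134e-01,
       -3.06176171e-01, -3.13233511e-03]), 'eef_pos': array([ 0.48325413, -0.23139592,  0.10639992]), 'tcp_rot': array([ 0.69427383,  0.1358449 , -0.69342906,  0.13669733]), 'contact_force': array([-0.64507798,  1.00770111,  5.46775124]), 'wrist_torque': array([ 0.15229607,  0.04726359, -0.028452  ]), 'opening': 0.7106552204663265}
```

>>> drive_tool --pt "-1 0 0 0 0.71" --pt "-2 0 0 0 0.71" --pt "-3 0 0 0 0.71" --pt "-3 0 0 0 0.71" --pt "-1.5 0 0 0 0.71" --pt "0 0 0 0 0.71" --pt "0 0 0 0 0.71"

```text
time: 7.7
eef_pos: [0.4821, -0.2307, 0.2091]
tcp_rot: [-0.693, -0.137, 0.694, -0.136]
contact_force: [-0.5, 0.5, -1.2]
opening: 0.712
```

```bash
python3 -c "
from h import *
w=cam('wrist','wl.png');a=cam('scene','sl.png')
s=readout.get_state();print(s['eef_pos'])
u,v=map(int,proj(a,[.48,-.23,.16]))
im=cv2.resize(a['frame'][v-50:v+50,u-50:u+50],None,fx=4,fy=4,interpolation=cv2.INTER_CUBIC)
p=np.array(s['eef_pos'])-[0,0,.104]; u,v=map(int,proj(w,p));print(u,v)
j=cv2.resize(w['frame'][v-50:v+50,u-50:u+50],None,fx=4,fy=4,interpolation=cv2.INTER_CUBIC)
cv2.imwrite('pics/l.png',np.hstack([im,j])[:,:,::-1])"
```

```text
[ 0.48157173 -0.23028832  0.20794991]
259 193
```

View pics/l.png

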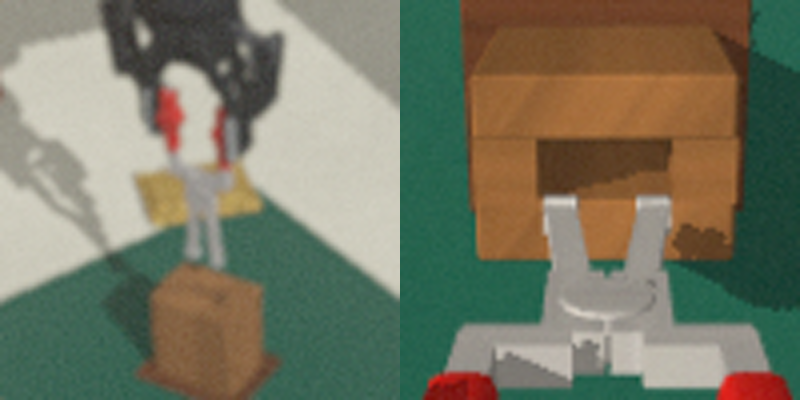

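```bash
python3 -c "
from h import *
w=load('wl.png');s=readout.get_state()
T=R.from_quat(s['tcp_rot']);P=np.array(s['eef_pos'])
for z in(-.006,-.004,-.002,0):
  print(z,[np.round(proj(w,P+T.apply([.0994,y,z])),1) for y in(-.0111,.0111)])
"
```

```text
-0.006 [array([247.8, 189. ]), array([271.3, 189. ])]
-0.004 [array([247.9, 191. ]), array([271.3, 191. ])]
-0.002 [array([247.9, 193. ]), array([271.2, 193. ])]
0 [array([247.9, 195. ]), array([271.2, 195. ])]
```

>>> drive_tool --pt "0 0 0 8.2 0.71" --pt "0 0 0 8.2 0.71" --pt "0 0 0 8.2 0.71" --pt "0 -2 0 0 0.71" --pt "0 -4 -0.3 0 0.71" --pt "0 -4.5 -0.4 0 0.71" --pt "0 -4.5 -0.4 0 0.71" --pt "0 -4.5 -0.4 0 0.71" --pt "0 -4.5 -0.4 0 0.71" --pt "0 -4.5 -0.4 0 0.71"

```text
time: 8.8
eef_pos: [0.5164, 0.0547, 0.2084]
tcp_rot: [-0.706, 0.015, 0.708, 0.015]
contact_force: [-0.3, -0.2, -0.8]
opening: 0.708
```

>>> drive_tool --pt "0 -4.5 -0.4 0 0.71" --pt "0 -4.5 -0.4 0 0.71" --pt "0 -4.5 -0.4 0 0.71" --pt "0 -4.5 -0.3 0 0.71" --pt "0 -3 0 0 0.71" --pt "0 -1.4 0 0 0.71" --pt "2 0 0 0 0.71" --pt "3 0 0 0 0.71" --pt "2 0 0 0 0.71" --pt "0 0 0 0 0.71"

```text
time: 9.8
eef_pos: [0.5384, 0.2742, 0.1348]
tcp_rot: [-0.703, 0.016, 0.71, 0.014]
contact_force: [-0.3, -0.2, -1.9]
opening: 0.711
```

```bash
python3 -c "
from h import *
s=readout.get_state();print(s['eef_pos'],s['opening'],np.degrees(np.arctan2(*R.from_quat(s['tcp_rot']).as_matrix()[1::-1,1])),s['contact_force'])"
```

```text
[0.5384315  0.27420833 0.13475505] 0.7109386337263969 -92.41147063704902 [-0.27275331 -0.16340721 -1.89225723]
```

>>> drive_tool --pt "0.5 -0.2 0 0 0.71" --pt "0 0 0 0 0.71" --pt "0 0 0 0 0.71"

```text
time: 10.1
eef_pos: [0.5426, 0.2781, 0.1367]
tcp_rot: [0.708, -0.014, -0.706, -0.015]
contact_force: [0.7, -0.3, -1.3]
opening: 0.711
```

```bash
python3 -c "
from h import *
P=[]
w=cam('wrist','we.png')
for i in range(4): s=readout.get_state();P.append(s['eef_pos'])
print(np.array(P))
T=R.from_quat(s['tcp_rot']);p=P[0]+T.apply([.104,0,0]); u,v=map(int,proj(w,p));print(u-50,v-55)
print([np.round(proj(w,P[0]+T.apply([.0994,y,z])),1) for y,z in((-.0111,-.004),(.0111,-.004))])
j=cv2.resize(w['frame'][v-55:v+45,u-50:u+50],None,fx=6,fy=6,interpolation=cv2.INTER_CUBIC)
cv2.imwrite('pics/e.png',j[:,:,::-1])"
```

```text
[[0.54262619 0.27812055 0.13675517]
 [0.54262619 0.27812055 0.13675517]
 [0.54262619 0.27812055 0.13675517]
 [0.54262619 0.27812055 0.13675517]]
210 138
[array([249. , 190.9]), array([272.5, 190.9])]
```

View pics/e.png

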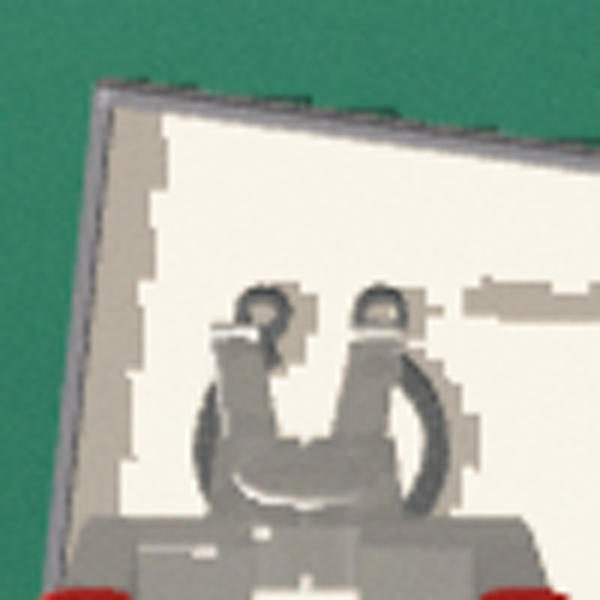

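>>> drive_tool --pt "0 0 0 0 0.715" --pt "0 0 0 0 0.715" --pt "0 0 0 0 0.715" --pt "0 0 0 0 0.715"

```text
time: 10.55
eef_pos: [0.5418, 0.278, 0.1354]
tcp_rot: [0.707, -0.015, -0.707, -0.015]
contact_force: [-1.0, 0.6, -1.3]
opening: 0.717
```

```bash
python3 -c "
from h import *
fr=[]
for i in range(4):
  s=readout.get_state();print(s['eef_pos'],s['time'],s['opening'],s['qpos'].round(4),s['tcp_rot'].round(3))
  w=cam('wrist','we2.png'); fr.append(w['frame'].astype(float)); print(w['eye'])
f=np.mean(fr,0).astype(np.uint8); w['frame']=f; np.save('pics/we2.png.npy',w,allow_pickle=True)
j=cv2.resize(f[165:235,235:290],None,fx=8,fy=8,interpolation=cv2.INTER_CUBIC)
cv2.imwrite('pics/e2.png',j[:,:,::-1])"
```

```text
[0.54182417 0.27796316 0.13544894] 10.55 0.716703336315067 [ 0.3076  0.2375  1.8203 -0.      1.0836  1.9198] [ 0.707 -0.015 -0.707 -0.015]
[0.62388984 0.27456252 0.27768999]
[0.54180892 0.27798988 0.13541034] 10.6 0.7135924072263774 [0.3076 0.2375 1.8204 0.     1.0836 1.9198] [ 0.707 -0.015 -0.707 -0.015]
[0.62387797 0.2745586  0.27760524]
[0.54177257 0.27798353 0.13534116] 10.65 0.7191406740538439 [0.3076 0.2376 1.8204 0.     1.0836 1.9198] [ 0.707 -0.015 -0.707 -0.015]
[0.62387318 0.27455587 0.27754765]
[0.54174811 0.27799846 0.13528861] 10.7 0.7175021607125187 [ 0.3076  0.2377  1.8204 -0.      1.0836  1.9199] [-0.707  0.015  0.707  0.015]
[0.62387299 0.27455384 0.2775113 ]
```

View pics/e2.png

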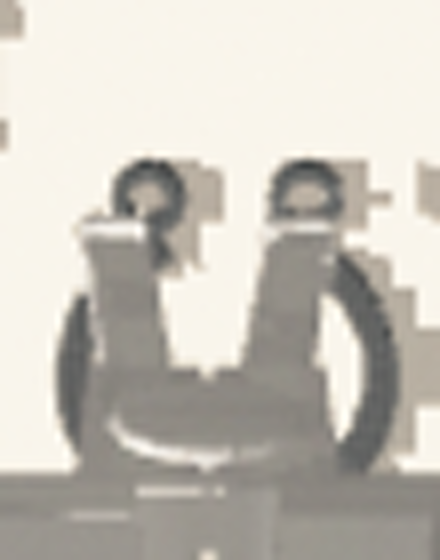

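```bash
python3 -c "
from h import *
w=load('we2.png'); px=lambda x,y:(235+x/8-.44,165+y/8-.44)
s=readout.get_state();T=R.from_quat(s['tcp_rot']);P=np.array(s['eef_pos']);m=T.as_matrix()
L=atz(w,*px(150,195),.007);Rr=atz(w,*px(307,195),.007);d=Rr-L;print('eyes',L,Rr,np.linalg.norm(d),np.degrees(np.arctan2(d[1],d[0])),'tool y',np.degrees(np.arctan2(m[1,1],m[0,1])))
zs=P[2]-.0994
a=atz(w,*px(115,218),zs);b=atz(w,*px(300,218),zs);print(a,b,np.linalg.norm(a-b))
tip=(a+b)/2+T.apply([0,0,.004]);eye=(L+Rr)/2
print('tip in tool',T.inv().apply(tip-P),'shift in tool cm',T.inv().apply(eye-tip)*100)
"
```

```text
eyes [0.5389422  0.28595386 0.007     ] [0.53808838 0.26526472 0.007     ] 0.020706743120672246 -92.36319175068706 tool y -92.37635225084274
[0.54532594 0.28901529 0.0358598 ] [0.54442412 0.26715949 0.0358598 ] 0.021874394582436597
tip in tool [ 0.09939963 -0.00026115  0.00087826] shift in tool cm [2.88606173 0.27387928 0.22481316]
```

>>> drive_tool --pt "0 0.27 0.22 0 0.715" --pt "0.9 0 0 0 0.715" --pt "0.9 0 0 0 0.715" --pt "0 0 0 0 0.715" --pt "0 0 0 0 0.715" --pt "0 0 0 0 0.715" --pt "0 0 0 0 0.715" --pt "0 0 0 0 0.715"

```text
time: 11.55
eef_pos: [0.5398, 0.2754, 0.1177]
tcp_rot: [0.707, -0.015, -0.707, -0.015]
contact_force: [-0.7, -0.2, -2.1]
opening: 0.717
```

```bash
python3 -c "
from h import *
fr=[]
for i in range(3):
  w=cam('wrist','we3.png'); fr.append(w['frame'].astype(float))
s=readout.get_state();print(s['eef_pos'],s['contact_force'])
f=np.mean(fr,0).astype(np.uint8); w['frame']=f; np.save('pics/we3.png.npy',w,allow_pickle=True)
j=cv2.resize(f[165:235,235:290],None,fx=8,fy=8,interpolation=cv2.INTER_CUBIC)
cv2.imwrite('pics/e3.png',j[:,:,::-1])"
```

```text
[0.53958792 0.27539692 0.11754783] [ 0.61689211 -0.36880659 -0.49070465]
```

View pics/e3.png

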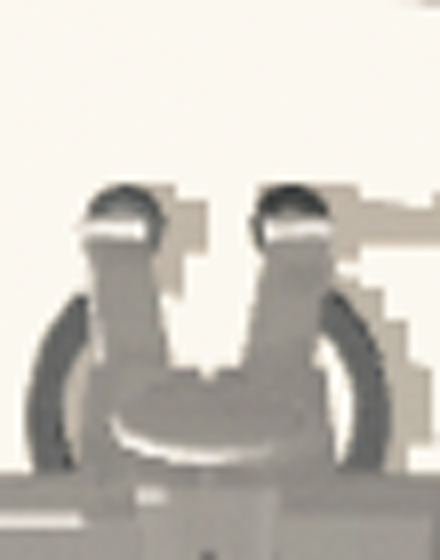

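```bash
python3 -c "
from h import *
w=load('we3.png'); px=lambda x,y:(235+x/8-.44,165+y/8-.44)
s=readout.get_state();T=R.from_quat(s['tcp_rot']);P=np.array(s['eef_pos']);m=T.as_matrix()
L=atz(w,*px(125,222),.007);Rr=atz(w,*px(289,222),.007);print('eyes',L,Rr)
zs=P[2]-.0994
a=atz(w,*px(114.5,217),zs);b=atz(w,*px(298,217),zs)
tip=(a+b)/2+T.apply([0,0,.004]);eye=(L+Rr)/2
print('tip in tool',T.inv().apply(tip-P),'shift in tool cm',T.inv().apply(eye-tip)*100, np.linalg.norm(a-b))
"
```

```text
eyes [0.53906005 0.28595095 0.007     ] [0.53822447 0.26566834 0.007     ]
tip in tool [ 0.09940114 -0.00043092  0.00070774] shift in tool cm [1.11464181 0.00736876 0.02902579] 0.021695389528199847
```

>>> drive_tool --pt "0.3 0 0.03 0 0.715" --pt "0.3 0 0 0 0.715" --pt "0 0 0 0 0.715" --pt "0.1 0 0 0 0.715" --pt "0 0 0 0 0.715" --pt "0 0 0 0 0.715" --pt "0 0 0 0 0.715"

```text
time: 12.4
eef_pos: [0.5393, 0.2754, 0.1104]
tcp_rot: [0.707, -0.015, -0.707, -0.015]
contact_force: [-0.5, 0.1, -0.7]
opening: 0.714
```

>>> drive_tool --pt "0.1 0 0 0 0.715" --pt "0.1 0 0 0 0.715" --pt "0 0 0 0 0.715" --pt "0 0 0 0 0.715" --pt "0 0 0 0 0.715"

```text
time: 12.9
eef_pos: [0.5392, 0.2754, 0.1084]
tcp_rot: [0.707, -0.015, -0.707, -0.015]
contact_force: [0.6, 0.0, -0.8]
opening: 0.716
```

>>> drive_tool --pt "0.1 0 0 0 0.715" --pt "0 0 0 0 0.715" --pt "0 0 0 0 0.715" --pt "0 0 0 0 0.715"

```text
time: 13.3
eef_pos: [0.5392, 0.2754, 0.1073]
tcp_rot: [-0.707, 0.015, 0.707, 0.015]
contact_force: [0.2, -0.1, -1.5]
opening: 0.715
```

>>> drive_tool --pt "0.05 0 0 0 0.715" --pt "0 0 0 0 0.715" --pt "0 0 0 0 0.715" --pt "0 0 0 0 0.715"

```text
time: 13.7
eef_pos: [0.5392, 0.2754, 0.1069]
tcp_rot: [0.707, -0.015, -0.707, -0.015]
contact_force: [0.4, 0.1, -1.4]
opening: 0.715
```

>>> drive_tool --pt "0.05 0 0 0 0.715" --pt "0 0 0 0 0.715" --pt "0 0 0 0 0.715" --pt "0 0 0 0 0.715"

```text
time: 14.1
eef_pos: [0.5394, 0.2754, 0.1067]
tcp_rot: [0.707, -0.015, -0.707, -0.015]
contact_force: [-0.3, -0.2, -0.3]
opening: 0.713
```

>>> drive_tool --pt "0.05 0 0 0 0.715" --pt "0 0 0 0 0.715" --pt "0 0 0 0 0.715" --pt "0 0 0 0 0.715"

```text
time: 14.5
eef_pos: [0.5397, 0.2755, 0.1065]
tcp_rot: [0.707, -0.015, -0.707, -0.015]
contact_force: [-0.3, -1.0, 5.4]
opening: 0.713
```

>>> drive_tool --pt "0.05 0 0 0 0.715" --pt "0 0 0 0 0.715" --pt "0 0 0 0 0.715" --pt "0 0 0 0 0.715"

```text
time: 14.9
eef_pos: [0.54, 0.2755, 0.1065]
tcp_rot: [0.708, -0.014, -0.706, -0.015]
contact_force: [-0.9, -0.9, 6.6]
opening: 0.71
```

>>> drive_tool --pt "-0.05 0 0 0 0.71" --pt "0 0 0 0 0.71" --pt "-0.02 0 0 0 0.7" --pt "-0.03 0 0 0 0.68" --pt "0 0 0 0 0.68" --pt "0 0 0 0 0.68" --force 60

```text
time: 15.5
eef_pos: [0.54, 0.2758, 0.1075]
tcp_rot: [0.708, -0.014, -0.706, -0.015]
contact_force: [0.3, -0.1, 7.5]
opening: 0.684
```

>>> drive_tool --pt "-0.03 0 0 0 0.66" --pt "-0.03 0 0 0 0.64" --pt "0 0 0 0 0.64" --pt "0 0 0 0 0.64"

```text
time: 15.9
eef_pos: [0.5403, 0.276, 0.1085]
tcp_rot: [0.708, -0.014, -0.706, -0.015]
contact_force: [0.3, 0.2, 7.3]
opening: 0.643
```

>>> drive_tool --pt "-0.06 0 0 0 0.62" --pt "-0.04 0 0 0 0.6" --pt "0 0 0 0 0.6" --pt "0 0 0 0 0.6"

```text
time: 16.3
eef_pos: [0.5403, 0.2764, 0.1095]
tcp_rot: [0.708, -0.014, -0.706, -0.016]
contact_force: [0.8, 1.8, 7.9]
opening: 0.604
```

>>> drive_tool --pt "-0.05 0 0 0 0.58" --pt "-0.04 0 0 0 0.56" --pt "0 0 0 0 0.56" --pt "0 0 0 0 0.56"

```text
time: 16.7
eef_pos: [0.5402, 0.2768, 0.1104]
tcp_rot: [0.708, -0.014, -0.706, -0.016]
contact_force: [-0.2, 3.1, 7.3]
opening: 0.565
```

```bash
python3 -c "
from h import *
s=readout.get_state();print(s['eef_pos'],s['contact_force'],s['opening'])
w=cam('wrist','ws1.png');j=cv2.resize(w['frame'][160:250,220:300],None,fx=6,fy=6,interpolation=cv2.INTER_CUBIC)
cv2.imwrite('pics/s1.png',j[:,:,::-1])"
```

```text
[0.54024915 0.27678853 0.11038926] [-0.18175648  3.08707386  7.25151905] 0.5650024068334446
```

View pics/s1.png

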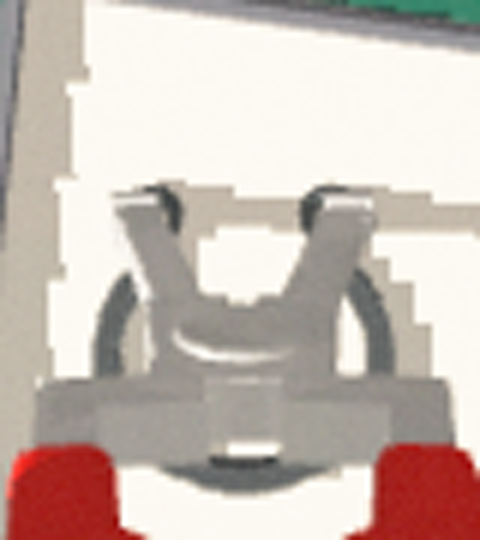

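>>> drive_tool --pt "-0.05 0 0 0 0.54" --pt "-0.05 0 0 0 0.52" --pt "0 0 0 0 0.52" --pt "0 0 0 0 0.52"

```text
time: 17.15
eef_pos: [0.54, 0.277, 0.1112]
tcp_rot: [0.708, -0.014, -0.706, -0.016]
contact_force: [0.1, 3.6, 5.3]
opening: 0.523
```

>>> drive_tool --pt "-0.05 0 0 0 0.5" --pt "-0.04 0 0 0 0.48" --pt "-0.04 0 0 0 0.46" --pt "0 0 0 0 0.46" --pt "0 0 0 0 0.46" --pt "0 0 0 0 0.46"

```text
time: 17.75
eef_pos: [0.5398, 0.277, 0.112]
tcp_rot: [0.708, -0.014, -0.706, -0.016]
contact_force: [-0.8, 4.5, 4.9]
opening: 0.466
```

```bash
python3 -c "
from h import *
s=readout.get_state();print(s['eef_pos'],s['contact_force'],s['wrist_torque'],s['opening'])
fr=[cam('wrist','ws2.png') for i in range(3)]
w=fr[0];w['frame']=np.mean([f['frame'] for f in fr],0).astype(np.uint8);np.save('pics/ws2.png.npy',w,allow_pickle=True)
j=cv2.resize(w['frame'][160:250,215:305],None,fx=6,fy=6,interpolation=cv2.INTER_CUBIC)
cv2.imwrite('pics/s2.png',j[:,:,::-1])"
```

```text
[0.53980124 0.27696881 0.11204295] [-0.756534    4.54669786  4.87410524] [ 1.12128486  0.03116295 -0.04262272] 0.46593078098937046
```

View pics/s2.png

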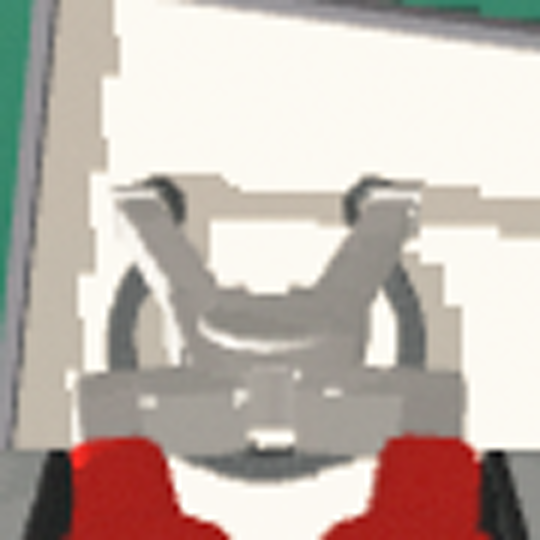

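>>> drive_tool --pt "-0.05 0 0 0 0.45" --pt "-0.04 0 0 0 0.43" --pt "0 0 0 0 0.43" --pt "0 0 0 0 0.43"

```text
time: 18.3
eef_pos: [0.5394, 0.2759, 0.1123]
tcp_rot: [0.707, -0.014, -0.707, -0.015]
contact_force: [-0.1, 3.5, 5.0]
opening: 0.438
```

```bash
cat > prof.py <<'E'
from h import *
def runs(w,r0,r1,c0=215,c1=305,k=4):
    g=cv2.resize(w['frame'][r0:r1,c0:c1].mean(2).astype(np.float32),None,fx=k,fy=k,interpolation=cv2.INTER_CUBIC)
    for i in range(0,g.shape[0],k):
        row=g[i+k//2]; m=np.where(np.abs(np.diff((row<105).astype(int)))>0)[0]
        print(r0+i//k,[round(c0+(x+1)/k-.4,1) for x in m])
E
python3 -c "
from prof import *
s=readout.get_state();print(s['eef_pos'],s['contact_force'],s['opening'])
print('e3');runs(load('we3.png'),187,196)
print('s2');runs(load('ws2.png'),187,202)
fr=[cam('wrist','ws3.png') for i in range(3)]
w=fr[0];w['frame']=np.mean([f['frame'] for f in fr],0).astype(np.uint8);np.save('pics/ws3.png.npy',w,allow_pickle=True)
print('s3');runs(w,187,202)"
```

```text
[0.53940917 0.27589719 0.11230643] [-0.05282404  3.49520894  5.01665803] 0.43847623503447714
e3
187 [np.float64(215.8)]
188 [np.float64(215.4), np.float64(249.6), np.float64(251.6), np.float64(269.1), np.float64(272.8)]
189 [np.float64(215.4), np.float64(247.4), np.float64(253.4), np.float64(267.6), np.float64(274.4)]
190 [np.float64(215.4), np.float64(246.6), np.float64(247.8), np.float64(252.4), np.float64(254.1), np.float64(267.1), np.float64(275.1)]
191 [np.float64(215.4), np.float64(253.4), np.float64(254.4), np.float64(267.1), np.float64(269.4), np.float64(272.8), np.float64(275.4)]
192 [np.float64(215.4), np.float64(218.8), np.float64(219.1), np.float64(254.4), np.float64(254.6)]
193 [np.float64(215.4), np.float64(218.8), np.float64(219.1)]
194 [np.float64(215.1), np.float64(266.8), np.float64(267.1)]
195 [np.float64(215.1)]
s2
187 [np.float64(217.1), np.float64(220.8), np.float64(221.4)]
188 [np.float64(216.8)]
189 [np.float64(216.8)]
190 [np.float64(216.6), np.float64(239.4), np.float64(243.1), np.float64(274.8), np.float64(276.8), np.float64(277.8), np.float64(279.4)]
191 [
[... 883 characters left out ...]
, np.float64(242.1), np.float64(275.8), np.float64(280.6)]
190 [np.float64(215.4), np.float64(240.6), np.float64(243.4), np.float64(275.1), np.float64(277.1)]
191 [np.float64(215.4), np.float64(241.1), np.float64(244.1), np.float64(275.4), np.float64(275.6), np.float64(276.6), np.float64(276.8)]
192 [np.float64(215.1), np.float64(241.6), np.float64(244.6), np.float64(274.1), np.float64(275.4)]
193 [np.float64(242.1), np.float64(244.6), np.float64(273.6), np.float64(275.6)]
194 [np.float64(214.8), np.float64(242.6), np.float64(244.4), np.float64(273.6), np.float64(275.6)]
195 [np.float64(242.6), np.float64(244.1), np.float64(273.8), np.float64(275.1)]
196 []
197 []
198 []
199 []
200 []
201 []
```

>>> drive_tool --pt "-0.04 0 0 0 0.42" --pt "-0.03 0 0 0 0.405" --pt "0 0 0 0 0.405" --pt "0 0 0 0 0.405"

```text
time: 18.85
eef_pos: [0.5391, 0.2752, 0.1125]
tcp_rot: [-0.707, 0.015, 0.707, 0.015]
contact_force: [-0.1, 2.2, 3.5]
opening: 0.413
```

```bash
python3 -c "
from prof import *
s=readout.get_state();print(s['eef_pos'],s['contact_force'],s['opening'])
fr=[cam('wrist','ws4.png') for i in range(3)]
w=fr[0];w['frame']=np.mean([f['frame'] for f in fr],0).astype(np.uint8);np.save('pics/ws4.png.npy',w,allow_pickle=True)
runs(w,190,196)
# shoulder highlight: outer edges of bright/grey vs white hard; print saturation-free profile around row 193
print(w['frame'][193,225:300].mean(1).astype(int).tolist());print(w['frame'][197,225:300].mean(1).astype(int).tolist())"
```

```text
[0.53907227 0.27522924 0.1125165 ] [-0.08997989  2.17792879  3.5072805 ] 0.41293051888903565
190 [np.float64(240.1), np.float64(243.1), np.float64(276.4), np.float64(276.8), np.float64(277.1), np.float64(278.1)]
191 [np.float64(240.6), np.float64(243.6), np.float64(275.1), np.float64(277.1)]
192 [np.float64(217.8), np.float64(218.1), np.float64(241.4), np.float64(243.6), np.float64(274.8), np.float64(277.1)]
193 [np.float64(217.8), np.float64(218.4), np.float64(241.6), np.float64(243.6), np.float64(274.8), np.float64(276.6)]
194 [np.float64(241.8), np.float64(243.6), np.float64(274.8), np.float64(276.6)]
195 [np.float64(242.6), np.float64(243.4), np.float64(275.4), np.float64(275.6)]
[185, 184, 186, 245, 247, 248, 241, 211, 171, 145, 144, 144, 142, 142, 140, 139, 124, 78, 70, 149, 181, 185, 184, 185, 183, 183, 185, 184, 185, 183, 184, 184, 184, 185, 184, 185, 184, 185, 185, 184, 185, 185, 184, 184, 184, 183, 183, 184, 185, 157, 87, 71, 142, 155, 150, 152, 152, 151, 151, 149, 154, 164, 168, 183, 184, 185, 183, 184, 185, 183, 183, 183, 184, 185, 185]
[184, 184, 183, 245, 248, 248, 241, 216, 225, 243, 244, 225, 160, 150, 150, 151, 151, 150, 150, 160, 180, 183, 183, 244, 248, 248, 247, 247, 247, 247, 248, 248, 247, 248, 247, 248, 248, 248, 248, 248, 247, 248, 248, 248, 248, 248, 248, 248, 247, 243, 191, 154, 151, 151, 150, 149, 150, 148, 142, 138, 153, 171, 208, 246, 247, 247, 248, 248, 248, 248, 247, 248, 248, 248, 200]
```

>>> drive_tool --pt "-0.03 0 0 0 0.395" --pt "-0.03 0 0 0 0.385" --pt "0 0 0 0 0.385" --pt "0 0 0 0 0.385"

```text
time: 19.4
eef_pos: [0.5388, 0.2749, 0.1127]
tcp_rot: [-0.707, 0.015, 0.707, 0.014]
contact_force: [-0.4, 0.8, 0.7]
opening: 0.39
```

```bash
python3 -c "
from prof import *
s=readout.get_state();print(s['eef_pos'],s['contact_force'],s['opening'])
fr=[cam('wrist','ws5.png') for i in range(3)]
w=fr[0];w['frame']=np.mean([f['frame'] for f in fr],0).astype(np.uint8);np.save('pics/ws5.png.npy',w,allow_pickle=True)
runs(w,190,196)
print(w['frame'][193,225:300].mean(1).astype(int).tolist())"
```

```text
[0.53875638 0.27491753 0.11268235] [-0.36224538  0.76478043  0.74425482] 0.3903218695365832
190 [np.float64(239.6), np.float64(243.1), np.float64(277.1), np.float64(277.8), np.float64(278.4), np.float64(278.8)]
191 [np.float64(240.6), np.float64(243.6), np.float64(276.4), np.float64(276.8)]
192 [np.float64(241.1), np.float64(243.4)]
193 [np.float64(241.6), np.float64(243.4), np.float64(276.1), np.float64(277.4)]
194 [np.float64(242.1), np.float64(243.4), np.float64(276.1), np.float64(277.6)]
195 []
[184, 184, 184, 245, 247, 247, 246, 210, 180, 146, 141, 144, 143, 141, 142, 141, 126, 79, 69, 175, 185, 183, 185, 185, 183, 185, 184, 185, 184, 184, 186, 185, 185, 186, 185, 186, 184, 185, 185, 184, 185, 186, 183, 184, 184, 185, 183, 183, 186, 184, 169, 111, 101, 124, 145, 149, 151, 151, 151, 150, 149, 159, 177, 167, 182, 184, 184, 184, 183, 182, 183, 183, 183, 184, 185]
```

>>> drive_tool --pt "-0.1 0 0 0 0.385" --pt "-0.2 0 0 0 0.385" --pt "-0.4 0 0 0 0.385" --pt "-0.8 0 0 0 0.385" --pt "-1.5 0 0 0 0.385" --pt "-2.5 0 0 0 0.385" --pt "-2 0 0 0 0.385" --pt "-1 0 0 0 0.385" --pt "0 0 0 0 0.385" --pt "0 0 0 0 0.385"

```text
time: 20.55
eef_pos: [0.5389, 0.2753, 0.1981]
tcp_rot: [-0.707, 0.015, 0.707, 0.015]
contact_force: [0.8, -0.7, -2.9]
opening: 0.394
```

```bash
python3 -c "
from prof import *
s=readout.get_state();print(s['eef_pos'],s['contact_force'],s['wrist_torque'],s['opening'])
fr=[cam('wrist','wx.png') for i in range(3)]
w=fr[0];w['frame']=np.mean([f['frame'] for f in fr],0).astype(np.uint8);np.save('pics/wx.png.npy',w,allow_pickle=True)
runs(w,186,198)
b=load('ws5.png')
A=[cv2.resize(x['frame'][165:265,210:310],None,fx=4,fy=4,interpolation=cv2.INTER_CUBIC) for x in(b,w)]
cv2.imwrite('pics/x.png',np.hstack(A)[:,:,::-1])
for r in range(232,256,2): print(r,b['frame'][r,225:295:3].mean(1).astype(int).tolist());print('   ',w['frame'][r,225:295:3].mean(1).astype(int).tolist())
"
```

```text
[0.53888012 0.27526457 0.1980605 ] [ 0.76139041 -0.65269897 -2.8504709 ] [-0.05871165  0.01300329  0.03115109] 0.39359641520230493
186 [np.float64(223.8), np.float64(225.8), np.float64(226.1)]
187 [np.float64(223.8), np.float64(225.8), np.float64(226.1)]
188 [np.float64(223.8), np.float64(225.6), np.float64(226.4), np.float64(238.6), np.float64(239.8), np.float64(279.6), np.float64(282.4)]
189 [np.float64(223.6), np.float64(225.8), np.float64(226.1), np.float64(237.1), np.float64(238.6), np.float64(239.1), np.float64(242.4), np.float64(277.8), np.float64(284.1)]
190 [np.float64(223.6), np.float64(239.8), np.float64(243.1), np.float64(277.4), np.float64(280.4)]
191 [np.float64(223.4), np.float64(240.1), np.float64(243.8), np.float64(276.6), np.float64(279.1)]
192 [np.float64(223.4), np.float64(241.6), np.float64(243.8), np.float64(276.6), np.float64(278.4)]
193 [np.float64(223.1), np.float64(241.8), np.float64(243.8), np.float64(276.6), np.float64(278.4)]
194 [np.float64(223.1), np.float64(241.4), np.float64(243.6), np.float64(276.6), np.float64(278.8)]
195 [np.float64(222.8), np.floa
[... 2026 characters left out ...]
, 27, 44, 57, 61, 59, 58, 59, 60, 60, 62, 61, 76, 59, 59, 59, 57, 58, 60, 59, 60, 62, 35, 31]
250 [57, 33, 73, 74, 73, 76, 75, 74, 75, 75, 74, 75, 125, 76, 75, 74, 76, 74, 75, 74, 78, 78, 61, 43]
    [45, 27, 56, 60, 61, 59, 61, 63, 61, 61, 60, 60, 63, 57, 56, 60, 62, 60, 57, 61, 59, 60, 47, 31]
252 [43, 33, 75, 76, 74, 77, 73, 76, 74, 75, 76, 78, 75, 76, 76, 75, 74, 78, 76, 76, 74, 77, 77, 45]
    [31, 25, 58, 59, 58, 59, 57, 60, 60, 60, 60, 64, 61, 58, 62, 61, 61, 59, 61, 57, 58, 60, 57, 36]
254 [36, 34, 75, 76, 76, 74, 78, 79, 77, 76, 77, 77, 74, 79, 76, 76, 75, 76, 75, 75, 77, 74, 76, 51]
    [31, 25, 60, 60, 59, 60, 60, 60, 63, 62, 61, 62, 59, 60, 58, 61, 61, 60, 62, 60, 60, 62, 60, 41]
```

>>> drive_tool --pt "0 1.5 -0.5 0 0.385" --pt "0 3 -1.1 0 0.385" --pt "0 4 -1.5 0 0.385" --pt "0 4 -1.5 0 0.385" --pt "0 3.5 -1.2 0 0.385" --pt "0 2 -0.7 0 0.385" --pt "0 0.7 -0.2 0 0.385" --pt "0 0 0 0 0.385" --pt "0 0 0 0 0.385" --pt "0 0 0 0 0.385"

```text
time: 21.7
eef_pos: [0.5979, 0.0869, 0.1982]
tcp_rot: [-0.707, 0.014, 0.707, 0.014]
contact_force: [0.3, -0.3, -1.2]
opening: 0.391
```

```bash
cat > tt.py <<'E'
from h import *
from scipy.optimize import least_squares
def fitc(P,r):
    res=least_squares(lambda q:np.hypot(P[:,0]-q[0],P[:,1]-q[1])-(r if r else q[2]),[.576,.013,.075 if not r else r],loss='soft_l1',f_scale=.0007)
    return res.x, np.sqrt(np.median(res.fun**2))
def platter(w):
    h=cv2.cvtColor(w['frame'],cv2.COLOR_RGB2HSV).astype(int)
    m=((h[...,0]>8)&(h[...,0]<30)&(h[...,1]>60)&(h[...,2]>110)).astype(np.uint8)
    m=cv2.morphologyEx(m,cv2.MORPH_CLOSE,np.ones((5,5)))
    c=max(cv2.findContours(m,cv2.RETR_EXTERNAL,cv2.CHAIN_APPROX_NONE)[0],key=cv2.contourArea)[:,0]
    c=c[(c[:,0]>3)&(c[:,0]<508)&(c[:,1]>3)&(c[:,1]<380)]
    P=np.array([atz(w,u,v,.0225)[:2] for u,v in c])
    d=np.hypot(P[:,0]-.576,P[:,1]-.013);k=abs(d-.075)<.006
    return m,c[k],P[k]
if __name__=='__main__':
    s=readout.get_state();print(s['eef_pos'],s['contact_force'],s['opening'])
    w=cam('wrist','wp.png'); m,c,P=platter(w); print(len(c),fitc(P,.075),fitc(P,None))
    print('spindle proj',proj(w,[.576,.013,.055]))
    cv2.imwrite('pics/p.png',np.hstack([w['frame'][:,:,::-1]]))
E
python3 tt.py
```

```text
[0.5979286  0.08688325 0.19815854] [ 0.31098192 -0.32262147 -1.23260876] 0.3909849695039908
295 (array([0.5785191 , 0.01612133, 0.075     ]), np.float64(0.0008102089112567712)) (array([0.5793238 , 0.01547645, 0.07376005]), np.float64(0.00036562161276475214))
spindle proj (np.float64(327.14050358146676), np.float64(198.33360998263123))
```

View pics/p.png

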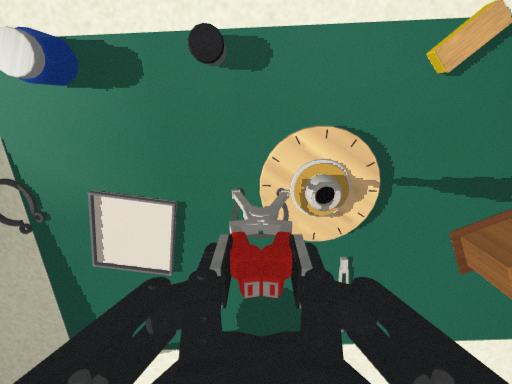

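The picture shows the pliers with tips at (238,193) and (282,193) and the spindle with its dark bore at about (325,194) on the platter.

Run:
```python
from tt import *; from prof import runs
w=load('wp.png'); f=w['frame']
g=f.mean(2); sub=g[180:212,308:345]
m=(sub<70).astype(np.uint8); n,l,st,ce=cv2.connectedComponentsWithStats(m); 
for i in range(1,n): print('dark',st[i].tolist(),ce[i]+[308,180],atz(w,*(ce[i]+[308,180]),.055))
for r in range(174,216,2): print(r,g[r,296:352:1].astype(int).tolist())
runs(w,186,198)
```

```text
dark [8, 7, 19, 17, 261] [324.60536398 194.93869732] [0.58015987 0.01599418 0.055     ]
174 [204, 201, 200, 180, 145, 138, 132, 139, 138, 139, 139, 140, 136, 138, 139, 139, 137, 139, 147, 146, 142, 156, 163, 137, 162, 169, 135, 126, 127, 130, 133, 138, 138, 134, 136, 132, 130, 130, 132, 130, 130, 130, 132, 133, 128, 134, 128, 129, 139, 129, 181, 155, 131, 129, 132, 135]
176 [201, 199, 166, 143, 139, 142, 140, 126, 133, 137, 140, 141, 141, 138, 138, 146, 169, 182, 171, 167, 154, 147, 143, 143, 142, 138, 135, 132, 129, 124, 120, 114, 114, 112, 111, 106, 96, 90, 92, 92, 90, 92, 90, 91, 91, 91, 91, 91, 90, 91, 125, 131, 130, 131, 128, 128]
178 [194, 158, 129, 126, 136, 136, 131, 130, 129, 130, 121, 130, 131, 137, 161, 176, 167, 167, 162, 166, 164, 160, 159, 156, 151, 152, 148, 145, 142, 135, 132, 127, 125, 120, 118, 113, 110, 104, 97, 90, 94, 88, 91, 92, 85, 89, 92, 94, 90, 92, 97, 124, 132, 130, 126, 129]
180 [159, 141, 140, 140, 141, 140, 95, 90, 88, 91, 89, 95, 108, 112, 124, 171, 173, 175, 174, 173, 171, 174, 168, 168, 167, 162, 161, 158, 153, 149, 146, 143, 137, 131, 126, 119, 116, 
[... 5266 characters left out ...]
64(278.6), np.float64(301.8)]
193 [np.float64(231.4), np.float64(241.1), np.float64(259.1), np.float64(276.4), np.float64(278.6), np.float64(298.8), np.float64(304.1)]
194 [np.float64(231.4), np.float64(241.6), np.float64(259.4), np.float64(276.6), np.float64(278.8), np.float64(285.4), np.float64(285.8), np.float64(299.1), np.float64(304.1)]
195 [np.float64(231.4), np.float64(242.4), np.float64(259.4), np.float64(277.1), np.float64(278.4), np.float64(285.6), np.float64(286.1), np.float64(299.8)]
196 [np.float64(231.4), np.float64(243.4), np.float64(259.6), np.float64(299.8)]
197 [np.float64(231.4), np.float64(244.1), np.float64(259.8), np.float64(285.6), np.float64(286.1), np.float64(299.8)]
```

Run:
```python
from h import *
w=load('wp.png'); s=readout.get_state();P=np.array(s['eef_pos']);T=R.from_quat(s['tcp_rot']);print(P)
sp=np.mean([atz(w,324.5,195.5,.055)[:2],[.5793,.0155]],0);print('sp',sp, atz(w,324.5,195.5,.055))
for v in(192,192.6,193.2):
  e=atz(w,260.2,v,P[2]-.1057);print('eye in tool',T.inv().apply(e-P))
  t=T.inv().apply(np.r_[sp,0]-P); print('spindle in tool',t,'shift (mm): y',1e3*(t[1]-T.inv().apply(e-P)[1]),'z',1e3*(t[2]-T.inv().apply(e-P)[2]-.0215))
```

```text
[0.59798728 0.08692673 0.19822669]
sp [0.57939892 0.01579438] [0.57949783 0.01608875 0.055     ]
eye in tool [ 0.10569986 -0.00050123 -0.00082558]
spindle in tool [0.19821674 0.07185655 0.01568189] shift (mm): y 72.35778128932235 z -4.992532998231998
eye in tool [ 0.10570005 -0.00050162 -0.00021231]
spindle in tool [0.19821674 0.07185655 0.01568189] shift (mm): y 72.358168995219 z -5.605803778192503
eye in tool [ 0.10570023 -0.00050201  0.00040188]
spindle in tool [0.19821674 0.07185655 0.01568189] shift (mm): y 72.35855727886096 z -6.219988432023588
```

>>> drive_tool --pt "0 1 0 0 0.385" --pt "0 2 -0.2 0 0.385" --pt "0 2 -0.2 0 0.385" --pt "0 1.5 -0.16 0 0.385" --pt "0 0.7 0 0 0.385" --pt "0.8 0 0 0 0.385" --pt "1 0 0 0 0.385" --pt "0.5 0 0 0 0.385" --pt "0 0 0 0 0.385" --pt "0 0 0 0 0.385"

```text
time: 22.75
eef_pos: [0.6008, 0.0141, 0.1749]
tcp_rot: [-0.707, 0.014, 0.707, 0.014]
contact_force: [0.4, -0.0, -1.8]
opening: 0.393
```

>>> drive_tool --pt "0 0 0 0 0.385" --pt "0 0 0 0 0.385" --pt "0 0 0 0 0.385"

```text
time: 23.05
eef_pos: [0.6012, 0.0136, 0.1758]
tcp_rot: [0.707, -0.015, -0.707, -0.015]
contact_force: [-0.9, 0.6, -1.3]
opening: 0.39
```

Run:
```python
from tt import *; from prof import runs
s=readout.get_state();P0=np.array(s['eef_pos']);T=R.from_quat(s['tcp_rot']);print(P0,s['contact_force'],s['opening'])
w=cam('wrist','wq.png'); m,c,P=platter(w); print(len(c),fitc(P,.075),fitc(P,None))
sp=fitc(P,None)[0][:2]; print('sp in tool',T.inv().apply(np.r_[sp,0]-P0))
g=w['frame']
for r in range(186,250,3): print(r,g[r,222:302:2].mean(1).astype(int).tolist())
```

```text
[0.60119122 0.01362023 0.1757656 ] [-0.90215157  0.61498216 -1.34142571] 0.38995457150075674
270 (array([0.57796516, 0.01506111, 0.075     ]), np.float64(0.0008907348327523093)) (array([0.57935703, 0.01496344, 0.07359979]), np.float64(0.0002827799640794302))
sp in tool [ 0.17574923 -0.00045523  0.02200187]
186 [176, 172, 177, 179, 181, 222, 202, 150, 137, 128, 138, 142, 140, 140, 147, 168, 167, 136, 133, 122, 117, 111, 112, 115, 99, 93, 95, 91, 94, 93, 92, 94, 126, 132, 127, 130, 131, 131, 134, 130]
189 [175, 174, 173, 176, 199, 173, 133, 123, 90, 67, 66, 124, 139, 182, 169, 161, 155, 142, 111, 112, 114, 115, 113, 109, 111, 117, 99, 91, 72, 70, 87, 87, 101, 118, 130, 128, 127, 131, 130, 134]
192 [181, 181, 179, 174, 213, 172, 129, 127, 125, 123, 61, 68, 170, 176, 176, 171, 167, 122, 118, 118, 118, 117, 113, 114, 113, 112, 106, 98, 74, 102, 135, 132, 133, 173, 130, 123, 124, 127, 128, 128]
195 [190, 187, 182, 181, 204, 180, 200, 115, 116, 116, 112, 153, 192, 193, 196, 192, 137, 121, 124, 122, 175, 176, 155, 123, 116, 113, 107, 99, 96, 113, 110, 108, 107, 119, 130, 127, 122, 120, 123, 
[... 2762 characters left out ...]
107, 109, 109, 36, 21, 34, 54, 54, 56, 56, 57, 50, 55, 144, 191, 189, 187, 184, 183, 183, 184, 182, 181, 181, 181, 182, 75, 58, 57, 52, 59, 54, 56, 55, 28, 29, 61, 103, 109, 107]
243 [102, 104, 81, 32, 21, 42, 58, 60, 59, 55, 61, 54, 48, 59, 171, 185, 193, 192, 188, 187, 187, 185, 183, 184, 176, 98, 52, 56, 56, 58, 56, 58, 57, 60, 28, 33, 17, 106, 112, 111]
246 [102, 99, 42, 27, 24, 48, 58, 54, 59, 57, 55, 56, 59, 54, 57, 54, 59, 82, 78, 190, 189, 149, 58, 58, 57, 59, 53, 59, 58, 50, 59, 60, 54, 59, 22, 19, 26, 94, 110, 111]
249 [105, 107, 30, 25, 33, 57, 60, 61, 57, 48, 61, 58, 53, 57, 57, 55, 54, 55, 58, 140, 79, 60, 56, 58, 59, 57, 57, 58, 58, 55, 59, 61, 49, 54, 57, 27, 29, 27, 108, 108]
```

Run:
```python
from h import *
a=load('wp.png');b=load('wq.png')
def edge(w,c,r0,r1):
    o=[]
    for k in c:
        col=w['frame'][r0:r1,k].mean(1); i=np.where((col[:-1]>=60)&(col[1:]<60))[0][0]
        o.append(r0+i+(col[i]-60)/(col[i]-col[i+1]))
    return np.mean(o)
ra=edge(a,range(322,328),182,196); rb=edge(b,range(258,264),194,206)
A=atz(a,324.5,ra,.055);B=atz(b,260.5,rb,.055);print(ra,rb,A,B)
for w,r,u0 in((a,195,325),(b,203,261)):
    row=w['frame'][r].mean(1); print(r,[ (x,int(row[x])) for x in list(range(u0-12,u0-6))+list(range(u0+6,u0+13))])
```

```text
186.603071089419 198.51391891748304 [0.58995713 0.01645643 0.055     ] [0.59013619 0.01434821 0.055     ]
195 [(313, 184), (314, 186), (315, 84), (316, 23), (317, 8), (318, 11), (331, 7), (332, 19), (333, 11), (334, 138), (335, 184), (336, 187), (337, 189)]
203 [(249, 123), (250, 118), (251, 72), (252, 28), (253, 18), (254, 18), (267, 15), (268, 12), (269, 10), (270, 130), (271, 160), (272, 124), (273, 116)]
```

Run:
```python
from h import *
a=load('wp.png');b=load('wq.png')
s=readout.get_state();P=np.array(s['eef_pos']);T=R.from_quat(s['tcp_rot'])
for w,l,r,v in((a,315.1,333.4,195.5),(b,251.2,269.3,203)):
    L=atz(w,l,v,.055);Q=atz(w,r,v,.055);print('bore d',np.linalg.norm(L-Q))
rb=.5*np.linalg.norm(atz(a,315.1,195.5,.055)-atz(a,333.4,195.5,.055))
top=atz(b,260.3,198.5,.055)
c=top+T.apply([0,0,rb]); print('spindle',c,'tool',T.inv().apply(c-P))
for u in (260.2,260.6): print('eye tool',T.inv().apply(atz(b,u,192.6,P[2]-.1057)-P), P[2]-.1057)
# eye inner edges in b
g=b['frame'];
for r in (188,189,190,191,192,193): print(r,g[r,236:250].mean(1).astype(int).tolist(),g[r,270:290].mean(1).astype(int).tolist())
# ring back edge rows at cols 256..266 and side bands
for r in range(226,242): print(r,g[r,254:268:2].mean(1).astype(int).tolist())
for z in (.066,.0705): print([proj(b,c*[1,1,0]+T.apply([0,y,z2])+[0,0,z]) for y,z2 in((0,.0238+.0025),(0,.0188+.0025))])
```

```text
bore d 0.02052685457750145
bore d 0.01889207039480569
spindle [0.57990543 0.01498043 0.05499387] tool [ 0.12065883 -0.00050568  0.02134898]
eye tool [ 0.10570017 -0.00057423 -0.00030355] 0.0699654530972819
eye tool [ 0.10570019 -0.00018554 -0.00030366] 0.0699654530972819
188 [135, 106, 92, 77, 69, 104, 128, 121, 125, 137, 143, 139, 158, 183] [109, 117, 111, 95, 94, 91, 90, 91, 88, 81, 63, 64, 65, 77, 89, 91, 107, 126, 129, 131]
189 [123, 101, 90, 103, 67, 49, 66, 105, 124, 127, 139, 138, 182, 178] [111, 106, 117, 110, 99, 91, 91, 89, 72, 72, 70, 92, 87, 86, 87, 98, 101, 114, 118, 127]
190 [130, 127, 137, 163, 80, 51, 50, 66, 126, 138, 147, 135, 172, 171] [108, 110, 107, 114, 109, 97, 92, 79, 75, 80, 89, 131, 139, 138, 136, 134, 135, 131, 128, 118]
191 [166, 165, 164, 172, 101, 67, 55, 51, 81, 142, 141, 163, 174, 174] [111, 109, 109, 108, 113, 111, 93, 80, 78, 79, 88, 184, 183, 183, 186, 180, 186, 185, 195, 129]
192 [127, 126, 125, 126, 123, 105, 61, 52, 68, 166, 170, 181, 176, 178] [113, 114, 112, 110, 106, 109, 98, 79, 74, 79, 102, 144, 135, 132, 132, 131, 133, 132, 173, 130]
193 [1
[... 337 characters left out ...]
 142, 164, 163, 123, 123]
231 [120, 119, 145, 179, 175, 124, 122]
232 [122, 121, 113, 135, 108, 124, 122]
233 [115, 112, 87, 56, 56, 111, 116]
234 [85, 78, 82, 79, 76, 79, 86]
235 [76, 80, 78, 89, 80, 81, 84]
236 [80, 80, 82, 82, 79, 81, 79]
237 [114, 101, 86, 88, 85, 92, 108]
238 [187, 165, 129, 130, 128, 144, 179]
239 [185, 183, 183, 183, 183, 183, 181]
240 [187, 184, 183, 183, 184, 182, 181]
241 [188, 186, 184, 185, 182, 182, 183]
[(np.float64(260.2913704209523), np.float64(235.10092554733967)), (np.float64(260.29008124763425), np.float64(230.76001005697597))]
[(np.float64(260.2839096376692), np.float64(237.13161195558192)), (np.float64(260.2825573997898), np.float64(232.73480713894702))]
```

>>> drive_tool --pt "0.3 0 -0.02 0 0.385" --pt "0.3 0 0 0 0.385" --pt "0.2 0 0 0 0.385" --pt "0.2 0 0 0 0.385" --pt "0 0 0 0 0.385" --pt "0 0 0 0 0.385" --pt "0 0 0 0 0.385"

```text
time: 23.8
eef_pos: [0.6013, 0.0135, 0.1654]
tcp_rot: [0.707, -0.015, -0.707, -0.015]
contact_force: [0.0, 0.2, -1.8]
opening: 0.393
```

>>> drive_tool --pt "0.2 0 0 0 0.385" --pt "0.2 0 0 0 0.385" --pt "0.1 0 0 0 0.385" --pt "0 0 0 0 0.385" --pt "0 0 0 0 0.385"

```text
time: 24.3
eef_pos: [0.6012, 0.0136, 0.1603]
tcp_rot: [-0.707, 0.015, 0.707, 0.015]
contact_force: [-0.7, -0.1, -2.1]
opening: 0.388
```

>>> drive_tool --pt "0.1 0 0 0 0.385" --pt "0.1 0 0 0 0.385" --pt "0 0 0 0 0.385" --pt "0 0 0 0 0.385" --pt "0 0 0 0 0.385"

```text
time: 24.8
eef_pos: [0.6012, 0.0136, 0.1584]
tcp_rot: [0.707, -0.015, -0.707, -0.015]
contact_force: [-0.6, -0.3, -1.3]
opening: 0.394
```

>>> drive_tool --pt "0.1 0 0 0 0.385" --pt "0.1 0 0 0 0.385" --pt "0 0 0 0 0.385" --pt "0 0 0 0 0.385" --pt "0 0 0 0 0.385"

```text
time: 25.3
eef_pos: [0.6012, 0.0136, 0.1563]
tcp_rot: [-0.707, 0.015, 0.707, 0.015]
contact_force: [0.4, 0.4, -1.4]
opening: 0.39
```

>>> drive_tool --pt "0.1 0 0 0 0.385" --pt "0.1 0 0 0 0.385" --pt "0.1 0 0 0 0.385" --pt "0 0 0 0 0.385" --pt "0 0 0 0 0.385"

```text
time: 25.8
eef_pos: [0.6011, 0.0136, 0.1532]
tcp_rot: [-0.707, 0.015, 0.707, 0.015]
contact_force: [-0.4, -0.4, -0.9]
opening: 0.39
```

Run:
```python
from h import *
w=cam('wrist','wd.png');s=readout.get_state();print(s['eef_pos'],s['contact_force'],s['wrist_torque'])
g=w['frame']
for r in (188,189,190,191,192,193): print(r,g[r,236:250].mean(1).astype(int).tolist(),g[r,270:290].mean(1).astype(int).tolist())
for r in range(230,244): print(r,g[r,250:272:2].mean(1).astype(int).tolist())
```

```text
[0.6011915  0.01358131 0.15332002] [-0.01488401  0.27955154 -1.28553543] [-0.00655541  0.03100314 -0.0202154 ]
188 [193, 123, 96, 77, 70, 105, 125, 138, 143, 141, 144, 140, 141, 142] [97, 132, 134, 107, 93, 95, 94, 129, 110, 84, 68, 66, 64, 107, 118, 135, 136, 137, 133, 125]
189 [139, 96, 88, 101, 61, 52, 65, 104, 143, 145, 142, 147, 140, 145] [96, 90, 92, 95, 95, 95, 92, 88, 78, 69, 79, 91, 91, 89, 91, 115, 128, 126, 124, 126]
190 [132, 133, 142, 167, 84, 53, 52, 67, 127, 142, 145, 142, 143, 140] [93, 93, 95, 97, 94, 94, 94, 83, 80, 77, 88, 128, 139, 138, 141, 141, 138, 134, 129, 122]
191 [166, 167, 164, 173, 105, 71, 54, 51, 87, 133, 140, 143, 144, 140] [93, 89, 91, 97, 95, 93, 80, 78, 77, 81, 89, 185, 188, 185, 186, 182, 185, 184, 183, 129]
192 [118, 115, 117, 119, 127, 110, 66, 52, 68, 125, 131, 143, 144, 147] [101, 95, 93, 94, 95, 94, 75, 55, 55, 86, 103, 148, 134, 120, 112, 116, 117, 114, 122, 122]
193 [112, 112, 113, 114, 118, 124, 69, 56, 76, 136, 141, 142, 145, 169] [116, 111, 104, 96, 93, 92, 73, 57, 56, 99, 113, 116, 117, 117, 115, 113, 115, 130, 128, 131]
230 [123, 124, 124, 125, 143, 163, 168, 123, 123, 126, 121]
231 [121, 122, 121, 125, 154, 194, 193, 130, 126, 125, 125]
232 [121, 123, 123, 125, 148, 180, 181, 128, 124, 123, 126]
233 [121, 119, 121, 116, 113, 115, 112, 116, 118, 120, 121]
234 [107, 98, 89, 81, 73, 73, 75, 82, 88, 102, 105]
235 [89, 82, 81, 78, 81, 81, 81, 85, 83, 77, 96]
236 [139, 111, 83, 81, 86, 82, 79, 80, 83, 100, 149]
237 [186, 177, 115, 106, 84, 93, 86, 94, 112, 147, 185]
238 [184, 185, 186, 170, 131, 129, 131, 148, 185, 188, 187]
239 [186, 186, 188, 188, 187, 187, 191, 187, 185, 187, 187]
240 [185, 184, 184, 188, 187, 187, 190, 190, 189, 189, 188]
241 [184, 187, 186, 187, 185, 188, 190, 189, 186, 186, 189]
242 [186, 187, 186, 186, 186, 188, 189, 186, 187, 186, 185]
243 [168, 180, 186, 188, 183, 185, 186, 189, 189, 189, 177]
```

>>> drive_tool --pt "0.2 0 0 0 0.385" --pt "0.2 0 0 0 0.385" --pt "0.2 0 0 0 0.385" --pt "0.1 0 0 0 0.385" --pt "0.1 0 0 0 0.385" --pt "0 0 0 0 0.385" --pt "0 0 0 0 0.385"

```text
time: 26.55
eef_pos: [0.6012, 0.0136, 0.1453]
tcp_rot: [-0.707, 0.015, 0.707, 0.015]
contact_force: [-0.4, 0.9, -1.6]
opening: 0.387
```

>>> drive_tool --pt "0.1 0 0 0 0.385" --pt "0.05 0 0 0 0.385" --pt "0 0 0 0 0.385" --pt "0 0 0 0 0.385" --pt "0 0 0 0 0.385"

```text
time: 27.05
eef_pos: [0.6012, 0.0136, 0.1439]
tcp_rot: [0.707, -0.015, -0.707, -0.015]
contact_force: [-0.2, -0.5, -2.1]
opening: 0.392
```

>>> drive_tool --pt "0.05 0 0 0 0.385" --pt "0.05 0 0 0 0.385" --pt "0 0 0 0 0.385" --pt "0 0 0 0 0.385" --pt "0 0 0 0 0.385"

```text
time: 27.55
eef_pos: [0.6012, 0.0136, 0.1428]
tcp_rot: [0.707, -0.015, -0.707, -0.015]
contact_force: [0.1, 0.9, -1.8]
opening: 0.395
```

>>> drive_tool --pt "0.05 0 0 0 0.385" --pt "0.05 0 0 0 0.385" --pt "0 0 0 0 0.385" --pt "0 0 0 0 0.385" --pt "0 0 0 0 0.385"

```text
time: 28.05
eef_pos: [0.6014, 0.0135, 0.1421]
tcp_rot: [0.707, -0.015, -0.707, -0.015]
contact_force: [-0.2, 0.2, 0.3]
opening: 0.388
```

>>> drive_tool --pt "0.05 0 0 0 0.385" --pt "0.05 0 0 0 0.385" --pt "0 0 0 0 0.385" --pt "0 0 0 0 0.385" --pt "0 0 0 0 0.385"

```text
time: 28.55
eef_pos: [0.6014, 0.0136, 0.1412]
tcp_rot: [0.707, -0.015, -0.707, -0.015]
contact_force: [-0.7, -0.1, 2.6]
opening: 0.39
```

Run:
```python
from h import *
w=cam('wrist','wd2.png');s=readout.get_state();print(s['eef_pos'],s['contact_force'],s['wrist_torque'])
g=w['frame']
for r in (188,190,192,193): print(r,g[r,236:250].mean(1).astype(int).tolist(),g[r,270:290].mean(1).astype(int).tolist())
for r in range(230,244): print(r,g[r,250:272:2].mean(1).astype(int).tolist())
```

```text
[0.6013859  0.01354541 0.14112927] [0.30566865 0.81156029 2.88235985] [0.04363074 0.02409162 0.02705328]
188 [219, 212, 173, 151, 137, 147, 149, 150, 149, 151, 150, 151, 151, 154] [159, 161, 158, 159, 161, 160, 156, 160, 158, 150, 99, 86, 100, 117, 141, 147, 144, 140, 143, 153]
190 [150, 148, 141, 140, 102, 81, 66, 74, 97, 107, 102, 106, 106, 106] [159, 158, 160, 161, 158, 160, 157, 124, 83, 85, 94, 143, 158, 152, 156, 167, 162, 166, 174, 137]
192 [161, 163, 159, 189, 120, 80, 60, 63, 76, 102, 105, 104, 103, 106] [108, 106, 104, 103, 109, 107, 94, 92, 98, 99, 108, 183, 172, 173, 168, 168, 166, 188, 218, 152]
193 [136, 135, 133, 131, 130, 110, 75, 59, 69, 103, 106, 108, 105, 107] [106, 105, 106, 104, 107, 109, 86, 85, 94, 108, 123, 133, 128, 129, 133, 130, 133, 140, 137, 145]
230 [140, 140, 139, 139, 137, 88, 114, 139, 139, 141, 140]
231 [141, 137, 139, 137, 134, 105, 122, 140, 139, 138, 139]
232 [138, 142, 140, 139, 132, 123, 130, 139, 139, 140, 141]
233 [140, 143, 149, 139, 130, 127, 143, 148, 146, 146, 145]
234 [160, 174, 186, 169, 152, 148, 162, 189, 187, 173, 172]
235 [216, 215, 216, 218, 217, 199, 213, 216, 215, 214, 206]
236 [200, 215, 218, 215, 214, 215, 215, 216, 214, 210, 169]
237 [159, 202, 210, 212, 217, 212, 215, 212, 209, 170, 146]
238 [161, 156, 176, 206, 210, 210, 206, 205, 172, 143, 156]
239 [160, 157, 161, 155, 170, 178, 167, 145, 157, 161, 162]
240 [173, 156, 159, 159, 159, 158, 158, 160, 159, 159, 187]
241 [213, 183, 173, 164, 161, 162, 166, 170, 179, 175, 222]
242 [217, 224, 213, 192, 189, 190, 199, 203, 221, 222, 218]
243 [187, 204, 214, 219, 224, 226, 224, 219, 210, 205, 197]
```

Run:
```python
from h import *
a=load('wd.png')['frame'];w=load('wd2.png')['frame']
for r in (208,214,220,228,232,236,238,240,243,246,250): print(r,[w[r,c].tolist() for c in (228,234,236,240,254,260,266,282,286,292)]);print('   a',[a[r,c].tolist() for c in (228,234,236,240,254,260,266,282,286,292)])
```

```text
208 [[224, 196, 135], [111, 103, 90], [92, 92, 93], [183, 165, 122], [137, 132, 125], [131, 128, 123], [132, 129, 122], [107, 91, 57], [57, 59, 60], [146, 114, 51]]
   a [[211, 210, 201], [100, 95, 83], [84, 83, 83], [211, 180, 121], [119, 118, 111], [117, 116, 110], [121, 117, 111], [107, 87, 49], [80, 80, 79], [130, 123, 104]]
214 [[224, 188, 116], [92, 92, 90], [92, 92, 91], [229, 224, 213], [156, 151, 143], [138, 134, 128], [141, 136, 132], [145, 116, 57], [61, 61, 60], [146, 115, 49]]
   a [[216, 211, 199], [83, 82, 83], [80, 82, 82], [211, 193, 158], [151, 147, 139], [115, 111, 105], [125, 122, 116], [129, 102, 45], [53, 55, 56], [135, 133, 127]]
220 [[231, 230, 224], [101, 100, 100], [103, 101, 99], [178, 173, 163], [139, 135, 128], [187, 182, 172], [136, 134, 124], [115, 109, 95], [80, 79, 78], [152, 143, 123]]
   a [[233, 196, 136], [94, 90, 86], [93, 90, 88], [151, 130, 90], [123, 120, 113], [163, 158, 149], [123, 123, 114], [104, 99, 85], [82, 85, 80], [158, 131, 95]]
228 [[246, 222, 157], [125, 121, 116], [135, 131, 123], [133, 128, 119], [145, 143, 132], [148, 143, 133],
[... 1757 characters left out ...]
4], [230, 193, 133], [233, 198, 136], [130, 22, 24], [132, 22, 20], [38, 37, 40]]
246 [[29, 26, 27], [146, 30, 27], [150, 31, 27], [147, 26, 25], [147, 29, 24], [245, 220, 155], [148, 34, 26], [145, 20, 22], [146, 29, 25], [25, 27, 26]]
   a [[34, 35, 35], [127, 25, 12], [131, 22, 22], [130, 17, 12], [131, 27, 25], [229, 194, 133], [128, 19, 16], [130, 20, 23], [129, 17, 18], [29, 26, 28]]
250 [[33, 35, 33], [149, 29, 25], [149, 30, 25], [149, 31, 25], [147, 26, 20], [189, 106, 77], [147, 23, 18], [148, 28, 26], [148, 29, 26], [45, 31, 27]]
   a [[25, 25, 22], [130, 20, 20], [133, 26, 21], [132, 22, 18], [134, 26, 23], [171, 93, 66], [134, 25, 18], [133, 25, 21], [134, 24, 22], [36, 25, 22]]
```

>>> drive_tool --pt "0.05 0 0 0 0.385" --pt "0.05 0 0 0 0.385" --pt "0 0 0 0 0.385" --pt "0 0 0 0 0.385" --pt "0 0 0 0 0.385"

```text
time: 29.1
eef_pos: [0.6014, 0.0135, 0.1402]
tcp_rot: [0.707, -0.015, -0.707, -0.015]
contact_force: [1.0, -0.8, 5.3]
opening: 0.394
```

Run:
```python
from h import *
for i in range(3): s=readout.get_state();print(s['eef_pos'],s['contact_force'],s['wrist_torque'],s['opening']);cam('wrist')
```

```text
[0.6014444  0.01353082 0.14021166] [ 1.01805096 -0.76314075  5.25284325] [0.02967707 0.03647971 0.00721087] 0.39371660196460445
[0.6014281  0.01350886 0.14018353] [-0.55794691  0.2305797   4.69444628] [0.02691636 0.04146505 0.009202  ] 0.39331492115081484
[0.60138505 0.01353046 0.14012691] [ 0.25488684 -0.44089221  5.56530857] [ 0.05804395 -0.01789663  0.00851905] 0.39283013965118263
```

>>> drive_tool --pt "0.01 0 -0.04 0 0.41" --pt "0.01 0 -0.04 0 0.43" --pt "0.02 0 -0.03 0 0.45" --pt "0 0 0 0 0.45" --pt "0 0 0 0 0.45"

```text
time: 29.75
eef_pos: [0.6024, 0.0133, 0.1397]
tcp_rot: [0.707, -0.015, -0.707, -0.014]
contact_force: [-0.4, -0.3, 6.2]
opening: 0.456
```

>>> drive_tool --pt "0.02 0 -0.03 0 0.47" --pt "0.03 0 -0.03 0 0.49" --pt "0.03 0 -0.03 0 0.51" --pt "0 0 0 0 0.51" --pt "0 0 0 0 0.51"

```text
time: 30.25
eef_pos: [0.6033, 0.0132, 0.1389]
tcp_rot: [0.707, -0.015, -0.707, -0.014]
contact_force: [-0.3, 0.5, 5.7]
opening: 0.507
```

>>> drive_tool --pt "0.03 0 -0.03 0 0.53" --pt "0.04 0 -0.03 0 0.55" --pt "0.04 0 -0.03 0 0.57" --pt "0 0 0 0 0.57" --pt "0 0 0 0 0.57"

```text
time: 30.75
eef_pos: [0.6044, 0.0133, 0.138]
tcp_rot: [0.707, -0.015, -0.707, -0.015]
contact_force: [-0.8, -0.4, 5.7]
opening: 0.568
```

Run:
```python
from prof import *
w=cam('wrist','wr.png');s=readout.get_state();print(s['eef_pos'],s['contact_force'],s['wrist_torque'])
g=w['frame']
for r in range(184,202,2): print(r,g[r,236:288].mean(1).astype(int).tolist())
```

```text
[0.60435118 0.01330371 0.13797528] [0.20945078 0.21359394 5.52948291] [-0.05098701  0.07349082 -0.04680694]
184 [194, 193, 194, 194, 192, 191, 191, 182, 176, 178, 206, 216, 214, 209, 209, 210, 206, 207, 208, 197, 192, 195, 198, 189, 204, 199, 200, 207, 205, 207, 211, 213, 213, 210, 213, 211, 211, 204, 178, 157, 138, 131, 134, 135, 187, 190, 193, 191, 189, 187, 198, 195]
186 [195, 195, 195, 183, 184, 204, 214, 214, 209, 209, 209, 205, 206, 197, 178, 166, 152, 135, 135, 135, 144, 144, 142, 146, 144, 146, 146, 135, 130, 133, 130, 123, 127, 123, 191, 143, 133, 201, 213, 207, 211, 206, 193, 161, 139, 131, 135, 135, 137, 137, 185, 189]
188 [196, 196, 204, 216, 207, 209, 210, 202, 202, 170, 170, 145, 143, 142, 143, 146, 144, 139, 141, 144, 144, 145, 141, 144, 143, 144, 144, 145, 145, 144, 142, 144, 145, 143, 145, 146, 144, 157, 159, 129, 191, 208, 211, 214, 213, 205, 173, 139, 135, 136, 138, 135]
190 [221, 214, 209, 207, 204, 204, 175, 142, 134, 135, 137, 134, 134, 136, 136, 136, 136, 136, 137, 136, 136, 143, 144, 145, 140, 144, 142, 145, 146, 144, 147, 145, 145, 144, 145, 142, 141, 143, 14
[... 599 characters left out ...]
, 118, 115, 115, 69, 58, 83, 93, 93, 94, 95, 96, 98, 96, 96, 95, 94, 94, 95, 95, 92, 95, 96, 94, 95, 93, 96, 58, 56, 75, 112, 117, 117, 118, 117, 118, 117, 132, 122, 97, 93, 93, 132, 140]
198 [140, 139, 118, 185, 201, 139, 114, 111, 110, 110, 116, 114, 114, 75, 90, 98, 100, 106, 108, 131, 134, 134, 134, 134, 132, 127, 121, 120, 111, 110, 103, 103, 94, 99, 93, 71, 77, 110, 118, 117, 117, 116, 117, 114, 111, 123, 119, 98, 93, 96, 94, 112]
200 [143, 145, 122, 183, 203, 206, 141, 113, 112, 114, 112, 114, 110, 111, 115, 125, 127, 124, 137, 132, 116, 115, 111, 113, 110, 111, 112, 114, 113, 113, 114, 119, 125, 123, 122, 111, 114, 118, 118, 119, 118, 118, 114, 115, 107, 126, 111, 95, 94, 93, 94, 94]
```

>>> drive_tool --pt "0.04 0 -0.03 0 0.59" --pt "0.05 0 -0.03 0 0.61" --pt "0.05 0 -0.03 0 0.63" --pt "0 0 0 0 0.63" --pt "0 0 0 0 0.63"

```text
time: 31.3
eef_pos: [0.6053, 0.0131, 0.1366]
tcp_rot: [0.707, -0.015, -0.707, -0.014]
contact_force: [0.1, -0.1, 5.1]
opening: 0.634
```

>>> drive_tool --pt "0.05 0 -0.03 0 0.65" --pt "0.05 0 -0.02 0 0.67" --pt "0.05 0 -0.02 0 0.68" --pt "0 0 0 0 0.68" --pt "0 0 0 0 0.68"

```text
time: 31.8
eef_pos: [0.6059, 0.0132, 0.1349]
tcp_rot: [0.707, -0.015, -0.707, -0.014]
contact_force: [-0.7, -0.5, 6.2]
opening: 0.684
```

Run:
```python
from prof import *
w=cam('wrist','wr2.png');s=readout.get_state();print(s['eef_pos'],s['contact_force'],s['wrist_torque'],s['opening'])
g=w['frame']
for r in range(184,202,2): print(r,g[r,236:288].mean(1).astype(int).tolist())
```

```text
[0.60584252 0.01317799 0.13489505] [-0.18126959  0.50622601  4.95083539] [-0.0913216   0.05809833  0.05446601] 0.6818685390962905
184 [193, 191, 192, 189, 191, 189, 189, 189, 186, 187, 183, 182, 170, 161, 164, 160, 161, 174, 178, 191, 190, 202, 198, 209, 207, 209, 205, 206, 191, 168, 163, 161, 149, 141, 138, 133, 133, 137, 189, 193, 190, 192, 191, 190, 197, 197, 197, 195, 193, 193, 195, 194]
186 [193, 192, 191, 193, 190, 190, 189, 178, 184, 171, 188, 204, 215, 209, 208, 206, 203, 206, 209, 204, 204, 205, 198, 203, 209, 212, 213, 210, 208, 208, 210, 210, 212, 211, 207, 210, 210, 191, 161, 137, 127, 128, 136, 137, 189, 191, 192, 190, 186, 187, 186, 196]
188 [193, 193, 192, 184, 183, 181, 208, 217, 209, 207, 211, 210, 204, 200, 194, 177, 165, 143, 144, 137, 128, 130, 133, 131, 129, 132, 122, 120, 141, 122, 127, 124, 134, 134, 190, 142, 135, 198, 210, 207, 205, 189, 161, 144, 131, 132, 134, 135, 133, 132, 130, 183]
190 [193, 191, 189, 216, 207, 206, 206, 209, 201, 198, 173, 146, 145, 143, 142, 144, 143, 143, 143, 144, 144, 143, 141, 145, 143, 143, 143, 144, 143, 143, 142, 145, 142, 142, 
[... 621 characters left out ...]
, 143, 135, 131, 117, 114, 118, 111, 115, 122, 102, 93, 93, 95, 93, 94, 94, 93, 91, 95, 96, 92, 92, 95, 95, 92, 94, 94, 152, 136, 130, 129, 130, 130, 127, 151, 84, 52, 89, 95, 94, 109, 124, 132, 137, 140]
198 [148, 144, 144, 145, 131, 110, 92, 137, 180, 126, 110, 111, 114, 111, 111, 112, 99, 97, 90, 96, 93, 95, 92, 92, 92, 93, 91, 95, 93, 90, 92, 94, 93, 110, 114, 115, 118, 118, 116, 116, 114, 156, 97, 57, 83, 93, 94, 95, 95, 109, 133, 138]
200 [138, 145, 143, 143, 144, 143, 102, 140, 197, 150, 118, 114, 117, 116, 117, 116, 115, 105, 98, 125, 127, 133, 170, 175, 175, 174, 170, 167, 164, 159, 154, 146, 135, 118, 111, 113, 114, 115, 115, 114, 112, 124, 72, 64, 91, 91, 93, 89, 91, 92, 140, 169]
```

>>> drive_tool --pt "0.04 0 -0.01 0 0.7" --pt "0.03 0 0 0 0.715" --pt "0 0 0 0 0.715" --pt "0 0 0 0 0.715"

```text
time: 32.25
eef_pos: [0.606, 0.0132, 0.1342]
tcp_rot: [0.707, -0.015, -0.707, -0.015]
contact_force: [-0.7, -0.4, 6.0]
opening: 0.712
```

>>> drive_tool --pt "-0.05 0 0 0 0.715" --pt "-0.1 0 0 0 0.715" --pt "-0.1 0 0 0 0.715" --pt "0 0 0 0 0.715" --pt "0 0 0 0 0.715"

```text
time: 32.75
eef_pos: [0.605, 0.0134, 0.1353]
tcp_rot: [-0.706, 0.015, 0.708, 0.015]
contact_force: [-0.5, -1.1, -1.3]
opening: 0.715
```

>>> drive_tool --pt "-0.1 0 0 0 0.715" --pt "-0.1 0 0 0 0.715" --pt "-0.1 0 0 0 0.715" --pt "0 0 0 0 0.715" --pt "0 0 0 0 0.715"

```text
time: 33.25
eef_pos: [0.6059, 0.0135, 0.1396]
tcp_rot: [0.707, -0.015, -0.707, -0.015]
contact_force: [0.9, -0.3, -0.6]
opening: 0.712
```

>>> drive_tool --pt "-0.5 0 0 0 0.712" --pt "-1.5 0 0 0 0.712" --pt "-2 0 0 0 0.712" --pt "-2.5 0 0 0 0.712" --pt "-1 0 0 0 0.712" --pt "0 2 0 0 0.712" --pt "0 4 0 0 0.712" --pt "0 3 0 0 0.712" --pt "0 0 0 0 0.712" --pt "0 0 0 0 0.712"

```text
time: 34.25
eef_pos: [0.602, -0.0769, 0.2146]
tcp_rot: [0.707, -0.015, -0.707, -0.015]
contact_force: [0.6, -0.2, -0.6]
opening: 0.713
```

Run:
```python
from h import *
w=cam('wrist','wf.png');s=readout.get_state();print(s['eef_pos'],s['contact_force'])
g=w['frame'].astype(int)
c=np.array([.5795,.0155]); z=.0355
pts=[[(c[0]+dx,c[1]+dy,z) for dy in np.arange(.034,-.035,-.0017)] for dx in np.arange(.04,-.041,-.002)]
for row,dx in zip(pts,np.arange(40,-41,-2)):
    o=''
    for p in row:
        u,v=proj(w,p); u=int(round(u));v=int(round(v))
        if not(0<=u<512 and 0<=v<384): o+='?';continue
        q=g[v,u]; m=q.mean(); sat=q.max()-q.min()
        o+= '#' if m<105 and sat<20 else ('b' if sat>60 and m<150 else ('y' if sat>60 else ('.' if m>150 else '+')))
    print('%4d'%dx,o)
print(proj(w,[*c,z]))
```

```text
[ 0.60198168 -0.07618541  0.21454601] [-0.0215824  -0.30309734 -1.40704633]
  40 yyyyyyyyyyyyyyyyyyyyyyyyyyyyyyyyyyyyyyyyy
  38 yyyyyyyyyyyyyyyyyyyy...+.++yyyyyyyyyyyyyy
  36 yyyyyyyyyyyyyyy.............+++yyyyyyyyyy
  34 yyyyyyyyyyyy.y................+++bbyyyyyy
  32 yyyyyyyyyyy.....ybbbbbbbb++++....+++bbyyy
  30 yyyyyyyyy....+##bbbbbbbbbbbbbb+.+++++bbby
  28 yyyyyyy.....+#####bbbbbbbbbb##+b++..++bbb
  26 yyyyyy...ybb##bb##bbbbbbbb+#++##bb++++bbb
  24 yyyyyy..bbbb##bb##bbbbbbbb#+bb##+bb++.++b
  22 yyyyy...bbbb+###+bbbbbbbbb+#b+##bbbbb+.+b
  20 yyyy...bbbbbbb##bb+++...yb+###+bbbbbb...+
  18 yyyy.ybbbbbbb###++++++++++++##bbbbbbbb+++
  16 yyy..bbbbbb###..+++++++++++####+bbbbbbb++
  14 yy..ybbbbbb##...+++++++++++#####+bbbbbb++
  12 yy..bbbbb++......++++++++++++####+bbbbbb+
  10 y..ybbbb++.........++++++++++#####bbbbbb+
   8 y..bbbbb+............+++++++++####+bbbbb+
   6 y.ybbbbb................++++######+bbbbb+
   4 y.ybbbb......+#####......++++++####+bbbb+
   2 y.ybbbb.....+#########....+++++####+bbbbb
   0 y..bbb.....+###########...+++++####bbbbbb
  -2 y.ybbb.....#############...+++#+
[... 267 characters left out ...]
######+...++###+bbbbb+++
 -16 yyyy..by....+++#######....+####+bbbbbb+++
 -18 yyyyy.yby...+++++++++.....+####bbbbbb+++b
 -20 yyyyy...by....+++++.....++###+bbbbbb+++bb
 -22 yyyyyy..yby............++##++bbbbbb...+by
 -24 yyyyyyyy..yb.........++++bbbbbbbbb...+bby
 -26 yyyyyyyyy..ybbbbbb++++bbbbbbbbbb...++byby
 -28 yyyyyyyyy...ybbbbbbbbbbbbbbbbby...++byyyy
 -30 yyyyyyyyyyyyy..ybbbbbbbbbby+....+byybyyyy
 -32 yyyyyyyyyyyyyy....y......+....bbbyyyyyyyy
 -34 yyyyyyyyyyyyyyyyyyy....yyyyyyyyyyyyyyyyyy
 -36 yyyyyyyyyyyyyyyyyyyyyyyyyyyyyyyyyyyyyyyyy
 -38 yyyyyyyyyyyyyyyyyyyyyyyyyyyyyyyyyyyyyyyyy
 -40 yyyyyyyyyyyyyyyyyyyyyyyyyyyyyyyyyyyyyyyyy
(np.float64(188.47951430591098), np.float64(194.40760906200808))
```

>>> drive_tool --pt "0 0 0 -8.2 0.712" --pt "0 0 0 -8.2 0.712" --pt "0 0 0 -8.2 0.712" --pt "0 1 2 0 0.712" --pt "0 2 3.5 0 0.712" --pt "0 2 3.5 0 0.712" --pt "0 2 3.5 0 0.712" --pt "0 1.7 2.5 0 0.712" --pt "0 1 1.8 0 0.712" --pt "0 0 0 0 0.712"

```text
time: 35.3
eef_pos: [0.4824, -0.2304, 0.2146]
tcp_rot: [-0.694, -0.136, 0.694, -0.136]
contact_force: [0.7, 0.2, -1.7]
opening: 0.714
```

>>> drive_tool --pt "0 0 0 0 0.712" --pt "0 0 0 0 0.712" --pt "0 0 0 0 0.712" --pt "0 0 0 0 0.712"

```text
time: 35.7
eef_pos: [0.4837, -0.2291, 0.2144]
tcp_rot: [-0.694, -0.137, 0.694, -0.137]
contact_force: [0.5, 0.3, -1.3]
opening: 0.709
```

Run:
```python
from h import *
w=cam('wrist','wz.png');s=readout.get_state();P=np.array(s['eef_pos']);T=R.from_quat(s['tcp_rot']);m=T.as_matrix()
print(P,s['contact_force'],s['opening'],np.degrees(np.arctan2(m[1,1],m[0,1])))
print('shift cm',T.inv().apply(np.array([.4829,-.2310,P[2]])-P)*100)
o=load('wl.png'); 
# ring eye centres in wf
f=load('wf.png');g=f['frame'].mean(2)
u0,v0=map(int,proj(f,[.605,.0145,.0355])); 
for r in range(v0-8,v0+8): print(r,g[r,u0-22:u0+22].astype(int).tolist())
print(u0)
```

```text
[ 0.48360419 -0.22923854  0.21437638] [-0.18193421 -0.32961578 -1.02875527] 0.712602344646331 -67.70842619329125
shift cm [-2.26597606e-05  1.36270838e-01  1.31972345e-01]
166 [189, 186, 188, 186, 186, 184, 188, 184, 190, 187, 183, 184, 183, 182, 180, 184, 172, 158, 167, 179, 181, 184, 187, 199, 197, 198, 197, 196, 176, 157, 154, 143, 141, 133, 126, 128, 184, 186, 187, 188, 182, 193, 192, 190]
167 [187, 189, 188, 188, 187, 188, 188, 188, 185, 185, 187, 183, 183, 187, 175, 187, 203, 200, 199, 200, 198, 199, 196, 198, 200, 205, 207, 204, 200, 202, 205, 205, 200, 190, 157, 135, 123, 121, 128, 129, 130, 187, 194, 192]
168 [192, 191, 191, 189, 189, 189, 187, 186, 187, 186, 185, 188, 179, 196, 203, 203, 198, 199, 193, 194, 195, 185, 188, 186, 193, 194, 192, 187, 189, 194, 193, 190, 192, 191, 193, 186, 155, 135, 124, 125, 127, 184, 185, 184]
169 [190, 191, 192, 190, 188, 188, 189, 190, 186, 192, 182, 205, 200, 202, 202, 196, 191, 190, 159, 154, 162, 138, 137, 127, 137, 129, 121, 123, 131, 124, 126, 129, 129, 128, 156, 198, 200, 190, 162, 141, 133, 126, 129, 133]
170 [189, 190, 191, 193, 188
[... 1772 characters left out ...]
148, 138, 137, 111, 85, 70, 66, 67, 80, 84, 78, 83, 89, 89, 91, 91, 93]
179 [187, 216, 198, 196, 148, 131, 131, 134, 135, 140, 138, 125, 97, 88, 87, 80, 77, 92, 94, 101, 111, 112, 123, 162, 167, 167, 164, 158, 150, 145, 130, 103, 84, 86, 76, 80, 86, 89, 88, 92, 89, 89, 91, 91]
180 [203, 197, 197, 171, 143, 134, 128, 124, 134, 137, 140, 143, 127, 103, 87, 76, 55, 121, 116, 123, 126, 121, 122, 124, 125, 124, 114, 113, 113, 115, 114, 108, 88, 77, 64, 65, 82, 85, 92, 91, 89, 90, 92, 91]
181 [206, 201, 191, 147, 138, 137, 138, 135, 122, 127, 133, 131, 109, 82, 81, 88, 90, 120, 141, 140, 132, 128, 123, 119, 118, 115, 110, 111, 106, 105, 103, 109, 77, 55, 52, 47, 49, 71, 86, 88, 91, 87, 91, 91]
186
```

Run:
```python
from h import *
f=load('wf.png')
for z in(.034,.0355,.037):
  L=atz(f,178.2,176,z);Q=atz(f,197.8,175.7,z);print(z,L,Q,np.linalg.norm(L-Q),(L+Q)/2)
b=load('wp.png')
# relaxed reference: same method in wt2 row profile through eyes
w=load('wt2.png');g=w['frame'].mean(2)
for r in range(158,174): print(r,g[r,238:276].astype(int).tolist())
```

```text
0.034 [0.60353623 0.02560769 0.034     ] [0.60288032 0.00127583 0.034     ] 0.02434069501910144 [0.60320828 0.01344176 0.034     ]
0.0355 [0.6039103  0.02511451 0.0355    ] [0.60325744 0.0008957  0.0355    ] 0.024227603881917067 [0.60358387 0.01300511 0.0355    ]
0.037 [0.60428437 0.02462133 0.037     ] [6.03634557e-01 5.15575064e-04 3.70000000e-02] 0.024114512744732693 [0.60395946 0.01256845 0.037     ]
158 [244, 244, 245, 244, 244, 241, 166, 114, 116, 128, 130, 117, 105, 89, 132, 172, 176, 224, 243, 244, 244, 244, 244, 244, 244, 244, 243, 244, 244, 244, 244, 244, 244, 244, 244, 244, 244, 244]
159 [244, 243, 244, 244, 244, 227, 131, 113, 149, 173, 172, 163, 120, 104, 119, 170, 174, 192, 241, 244, 244, 244, 244, 244, 244, 243, 243, 244, 245, 244, 244, 244, 244, 244, 244, 244, 244, 244]
160 [244, 244, 244, 244, 244, 223, 125, 133, 171, 175, 176, 177, 146, 107, 109, 170, 174, 225, 236, 240, 243, 244, 244, 245, 244, 244, 244, 243, 244, 244, 244, 243, 244, 244, 244, 244, 244, 245]
161 [244, 244, 244, 244, 244, 207, 120, 95, 159, 172, 176, 169, 143, 110, 119, 171, 177, 173, 175, 213, 242,
[... 1699 characters left out ...]
 244, 244, 244, 243, 243, 244, 243, 244, 244, 207, 118, 95, 114, 146, 136, 128, 106, 108, 157, 175, 173, 236, 243, 244]
171 [122, 145, 170, 176, 172, 176, 198, 242, 222, 202, 241, 244, 223, 243, 244, 244, 245, 244, 244, 244, 244, 244, 244, 235, 133, 107, 100, 86, 98, 103, 108, 138, 173, 174, 177, 196, 235, 244]
172 [166, 176, 177, 173, 175, 174, 240, 244, 244, 244, 244, 244, 244, 244, 243, 244, 244, 244, 244, 244, 244, 244, 241, 230, 145, 105, 101, 108, 112, 121, 135, 171, 176, 175, 197, 194, 180, 241]
173 [175, 176, 185, 181, 175, 198, 241, 242, 244, 244, 244, 244, 244, 244, 244, 244, 244, 244, 244, 244, 245, 243, 212, 125, 99, 100, 89, 122, 139, 155, 178, 179, 177, 198, 241, 239, 209, 241]
```

Run:
```python
from h import *
f=load('wf.png');g=f['frame'].mean(2)
u0,v0=map(int,proj(f,[.5795,.0155,.055]));print(u0,v0)
sub=(g[v0-16:v0+18,u0-18:u0+18]<60).astype(np.uint8)
n,l,st,ce=cv2.connectedComponentsWithStats(sub);i=1+np.argmax(st[1:,4]);print(st[i]+[u0-18,v0-16,0,0,0],ce[i]+[u0-18,v0-16])
x,y,w_,h_=st[i][:4]+[u0-18,v0-16,0,0]
top=atz(f,x+w_/2-.5,y-.5,.055);bot=atz(f,x+w_/2-.5,y+h_-.5,.055);print(top,bot,'bore by top edge',top[0]-.01026,atz(f,*(ce[i]+[u0-18,v0-16]),.055))
```

```text
184 199
[177 192  18  16 214] [185.68224299 199.05140187]
[0.58960358 0.01272683 0.055     ] [0.56941679 0.01539012 0.055     ] bore by top edge 0.5793435839609148 [0.58016744 0.01375332 0.055     ]
```

>>> drive_tool --pt "0 0 0 8.2 0.712" --pt "0 0 0 8.2 0.712" --pt "0 0 0 8.2 0.712" --pt "0 -2 -1 0 0.712" --pt "0 -4.5 -2 0 0.712" --pt "0 -4.5 -2 0 0.712" --pt "0 -4.5 -2 0 0.712" --pt "0 -4.5 -2 0 0.712" --pt "0 -3 -1.3 0 0.712" --pt "0 -1.7 -0.77 0 0.712"

```text
time: 36.75
eef_pos: [0.6048, 0.0155, 0.2143]
tcp_rot: [0.707, -0.013, -0.707, -0.014]
contact_force: [-0.1, -1.3, -1.2]
opening: 0.72
```

>>> drive_tool --pt "2 0 0 0 0.712" --pt "2 0 0 0 0.712" --pt "1.5 0 0 0 0.712" --pt "0.8 0 0 0 0.712" --pt "0.5 0 0 0 0.712" --pt "0 0 0 0 0.712" --pt "0 0 0 0 0.712" --pt "0 0 0 0 0.712" --pt "0 0 0 0 0.712"

```text
time: 37.65
eef_pos: [0.6045, 0.0122, 0.1473]
tcp_rot: [0.708, -0.015, -0.706, -0.015]
contact_force: [1.1, -0.6, -1.6]
opening: 0.709
```

Run:
```python
from h import *
w=cam('wrist','wi.png');s=readout.get_state();P=np.array(s['eef_pos']);T=R.from_quat(s['tcp_rot']);m=T.as_matrix()
print(P,s['contact_force'],s['opening'],np.degrees(np.arctan2(m[1,1],m[0,1])))
print('shift cm',T.inv().apply(np.array([.6046,.0130,P[2]])-P)*100)
g=w['frame'].mean(2)
for r in range(180,204): print(r,g[r,238:284].astype(int).tolist())
```

```text
[0.60444001 0.01222922 0.14717989] [-0.14595228 -0.9200826  -1.73732656] 0.714320598780214 -92.38140882541721
shift cm [ 4.54265012e-06 -7.76759552e-02 -1.27822410e-02]
180 [191, 190, 189, 189, 188, 186, 185, 182, 170, 177, 166, 176, 190, 194, 206, 206, 210, 206, 205, 203, 204, 204, 207, 209, 212, 208, 206, 192, 195, 183, 163, 159, 139, 131, 128, 133, 186, 192, 190, 189, 197, 197, 196, 196, 193, 193]
181 [192, 191, 191, 189, 188, 187, 173, 170, 169, 195, 213, 207, 201, 205, 205, 205, 204, 203, 202, 203, 202, 203, 211, 211, 210, 206, 204, 209, 210, 211, 210, 206, 192, 176, 142, 138, 131, 134, 134, 134, 183, 190, 196, 197, 195, 193]
182 [193, 193, 188, 188, 187, 179, 177, 202, 211, 207, 207, 206, 207, 204, 204, 200, 196, 189, 195, 191, 189, 199, 195, 193, 193, 193, 192, 198, 195, 197, 195, 197, 196, 195, 201, 192, 158, 138, 128, 134, 133, 132, 184, 188, 187, 188]
183 [191, 190, 189, 179, 202, 209, 208, 205, 207, 207, 206, 196, 199, 194, 175, 171, 169, 130, 154, 133, 120, 154, 125, 119, 128, 126, 124, 135, 132, 133, 133, 135, 134, 132, 203, 206, 200, 184, 158, 137, 126, 132, 135, 133, 1
[... 3775 characters left out ...]
, 98, 91, 93, 91, 94, 96, 92, 88]
201 [142, 143, 134, 98, 81, 81, 100, 153, 159, 122, 117, 117, 119, 117, 117, 119, 126, 142, 143, 139, 135, 131, 129, 122, 121, 121, 117, 115, 114, 114, 114, 116, 116, 118, 119, 117, 118, 107, 72, 59, 81, 93, 95, 90, 94, 91]
202 [137, 136, 109, 82, 77, 79, 90, 136, 169, 124, 115, 117, 117, 118, 115, 117, 116, 147, 147, 144, 138, 135, 132, 129, 127, 123, 123, 117, 113, 116, 118, 117, 118, 120, 117, 118, 114, 74, 54, 50, 66, 86, 89, 92, 93, 95]
203 [131, 94, 80, 83, 85, 89, 138, 172, 171, 124, 117, 118, 116, 118, 117, 118, 117, 147, 150, 147, 144, 144, 138, 132, 130, 130, 125, 119, 114, 115, 117, 116, 119, 116, 115, 118, 112, 77, 55, 54, 48, 65, 91, 92, 94, 92]
```

>>> drive_tool --pt "0 -0.08 -0.06 0 0.695" --pt "0.3 0 0 0 0.695" --pt "0.3 0 0 0 0.695" --pt "0.15 0 0 0 0.695" --pt "0 0 0 0 0.695" --pt "0 0 0 0 0.695" --pt "0 0 0 0 0.695"

```text
time: 38.4
eef_pos: [0.6048, 0.0131, 0.139]
tcp_rot: [0.707, -0.015, -0.707, -0.015]
contact_force: [-0.6, 0.6, -0.9]
opening: 0.698
```

>>> drive_tool --pt "0.1 0 0 0 0.695" --pt "0.1 0 0 0 0.695" --pt "0.1 0 0 0 0.695" --pt "0 0 0 0 0.695" --pt "0 0 0 0 0.695"

```text
time: 38.9
eef_pos: [0.6047, 0.0131, 0.1359]
tcp_rot: [0.707, -0.015, -0.707, -0.015]
contact_force: [0.8, 0.0, -0.8]
opening: 0.696
```

>>> drive_tool --pt "0.1 0 0 0 0.695" --pt "0.03 0 0 0 0.695" --pt "0 0 0 0 0.695" --pt "0 0 0 0 0.695"

```text
time: 39.3
eef_pos: [0.6053, 0.013, 0.1356]
tcp_rot: [0.708, -0.015, -0.706, -0.015]
contact_force: [0.4, 0.2, 3.7]
opening: 0.696
```

>>> drive_tool --pt "0 0 -0.1 0 0.695" --pt "0 0 -0.1 0 0.695" --pt "0 0 0 0 0.695" --pt "0 0 0 0 0.695"

```text
time: 39.7
eef_pos: [0.6072, 0.013, 0.1353]
tcp_rot: [0.707, -0.015, -0.707, -0.015]
contact_force: [-0.1, 0.4, 5.4]
opening: 0.699
```

>>> drive_tool --pt "0 0 -0.05 0 0.695" --pt "0 0 -0.05 0 0.705" --pt "0 0 0 0 0.705" --pt "0 0 0 0 0.705"

```text
time: 40.1
eef_pos: [0.6079, 0.0129, 0.1349]
tcp_rot: [0.707, -0.015, -0.707, -0.015]
contact_force: [-0.1, -1.1, 4.8]
opening: 0.706
```

>>> drive_tool --pt "0 0 -0.05 0 0.71" --pt "0 0 0 0 0.71" --pt "0 0 0 0 0.71"

```text
time: 40.4
eef_pos: [0.6083, 0.0128, 0.1347]
tcp_rot: [0.707, -0.015, -0.707, -0.015]
contact_force: [-0.8, -0.6, 5.0]
opening: 0.712
```

>>> drive_tool --pt "0 0 -0.05 0 0.71" --pt "0 0 0 0 0.71" --pt "0 0 0 0 0.71"

```text
time: 40.7
eef_pos: [0.6087, 0.0128, 0.1347]
tcp_rot: [0.707, -0.015, -0.707, -0.015]
contact_force: [-0.9, 0.8, 5.5]
opening: 0.711
```

Run:
```python
from h import *
for i in range(3): s=readout.get_state();print(s['eef_pos'],s['contact_force'],s['wrist_torque'],s['opening']);cam('wrist','wj.png')
g=load('wj.png')['frame'].mean(2)
for r in range(184,200): print(r,g[r,238:284].astype(int).tolist())
```

```text
[0.60874803 0.01279994 0.13473706] [-0.85989951  0.80728928  5.46064292] [-0.15374252  0.11490391 -0.03635151] 0.7109888720905532
[0.60871637 0.01278165 0.13470239] [-1.26648176 -0.38679734  4.96881565] [-0.16551717  0.11559207 -0.01227475] 0.7126831280709978
[0.60873526 0.01278903 0.13473038] [-0.52477905 -0.67546906  5.01405089] [-0.13201506  0.11090872  0.01296036] 0.7117819979562351
184 [190, 188, 185, 186, 183, 184, 183, 183, 185, 180, 180, 178, 176, 175, 178, 179, 177, 183, 181, 181, 184, 188, 188, 190, 193, 194, 195, 197, 201, 200, 203, 202, 201, 201, 198, 197, 197, 197, 195, 197, 195, 193, 194, 191, 191, 191]
185 [189, 188, 187, 186, 185, 185, 185, 182, 183, 181, 181, 179, 178, 176, 176, 171, 173, 174, 165, 139, 151, 155, 143, 153, 168, 173, 163, 184, 189, 190, 191, 193, 193, 194, 191, 199, 200, 197, 198, 195, 195, 196, 195, 194, 194, 191]
186 [188, 189, 188, 187, 186, 187, 187, 184, 184, 181, 180, 172, 161, 159, 176, 158, 149, 147, 147, 148, 145, 145, 161, 151, 146, 144, 139, 134, 128, 126, 126, 125, 126, 132, 134, 190, 201, 201, 199, 199, 199, 197, 195, 195, 194, 194]
187 [
[... 2240 characters left out ...]
 127, 124, 126, 129, 97, 92, 107, 128, 128, 134, 138]
197 [193, 172, 148, 142, 138, 101, 120, 187, 197, 197, 199, 203, 189, 188, 200, 113, 92, 94, 91, 94, 89, 91, 93, 91, 89, 93, 89, 93, 93, 88, 176, 172, 181, 178, 178, 169, 173, 169, 172, 89, 91, 91, 100, 107, 131, 136]
198 [141, 140, 142, 142, 143, 103, 119, 159, 134, 131, 132, 146, 146, 146, 182, 111, 92, 92, 91, 96, 92, 94, 94, 95, 93, 92, 93, 91, 91, 81, 159, 149, 141, 137, 118, 115, 114, 112, 119, 70, 88, 90, 91, 91, 107, 129]
199 [140, 138, 142, 142, 139, 91, 114, 142, 117, 112, 115, 112, 110, 110, 112, 104, 96, 92, 93, 98, 92, 91, 93, 95, 93, 89, 88, 93, 91, 75, 97, 110, 115, 112, 112, 113, 112, 115, 128, 67, 87, 93, 93, 92, 95, 103]
```

>>> drive_tool --pt "-0.05 0 0.1 0 0.705" --pt "0 0 0.1 0 0.705" --pt "-0.05 0 0 0 0.71" --pt "-0.1 0 0 0 0.71" --pt "-0.1 0 0 0 0.71" --pt "-0.1 0 0 0 0.71" --pt "-0.2 0 0 0 0.71" --pt "-0.3 0 0 0 0.71" --pt "0 0 0 0 0.71" --pt "0 0 0 0 0.71"

```text
time: 41.85
eef_pos: [0.6068, 0.013, 0.1439]
tcp_rot: [0.707, -0.015, -0.707, -0.015]
contact_force: [-0.5, -0.4, -1.0]
opening: 0.715
```

>>> drive_tool --pt "-1 0 0 0 0.712" --pt "-2 0 0 0 0.712" --pt "-2.5 0 0 0 0.712" --pt "-1 0 0 0 0.712" --pt "0 2 0 0 0.712" --pt "0 4 0 0 0.712" --pt "0 3 0 0 0.712" --pt "0 0 0 0 0.712" --pt "0 0 0 0 0.712" --pt "0 0 0 0 0.712"

```text
time: 42.85
eef_pos: [0.6028, -0.0761, 0.2085]
tcp_rot: [-0.707, 0.014, 0.707, 0.015]
contact_force: [0.4, -0.8, -1.3]
opening: 0.717
```

```bash
cat > eyes.py <<'E'
from h import *
w=cam('wrist','wk.png');s=readout.get_state();print(s['eef_pos'],s['contact_force'])
f=w;g=f['frame'].mean(2)
u0,v0=map(int,proj(f,[.605,.0135,.0355]));print(u0)
for r in range(v0-8,v0+10): print(r,g[r,u0-22:u0+22].astype(int).tolist())
u1,v1=map(int,proj(f,[.5795,.0150,.055]))
sub=(g[v1-16:v1+18,u1-18:u1+18]<60).astype(np.uint8)
n,l,st,ce=cv2.connectedComponentsWithStats(sub);i=1+np.argmax(st[1:,4])
x,y,w_,h_=st[i][:4]+[u1-18,v1-16,0,0]
print('bore',atz(f,x+w_/2-.5,y-.5,.055),atz(f,x+w_/2-.5,y+h_-.5,.055))
E
python3 eyes.py
```

```text
[ 0.60288622 -0.07586683  0.208504  ] [ 0.15165536 -0.02602594 -1.81604102]
186
168 [190, 187, 188, 188, 188, 187, 186, 186, 185, 187, 184, 185, 180, 185, 174, 197, 187, 189, 197, 203, 200, 198, 199, 200, 199, 205, 206, 204, 192, 190, 195, 173, 155, 135, 127, 126, 183, 186, 188, 186, 184, 192, 191, 192]
169 [189, 190, 187, 187, 189, 187, 188, 188, 186, 185, 183, 191, 183, 196, 202, 201, 198, 202, 201, 202, 188, 189, 192, 194, 201, 205, 207, 203, 200, 205, 206, 201, 203, 190, 169, 142, 133, 126, 128, 129, 131, 181, 186, 184]
170 [190, 191, 190, 188, 187, 190, 189, 188, 185, 191, 177, 200, 207, 202, 201, 201, 190, 195, 194, 188, 140, 160, 167, 166, 190, 191, 192, 189, 188, 193, 191, 190, 190, 192, 195, 199, 184, 157, 131, 126, 125, 130, 130, 130]
171 [190, 189, 189, 189, 188, 191, 188, 190, 185, 197, 202, 200, 200, 195, 194, 188, 160, 162, 145, 130, 131, 136, 137, 137, 128, 127, 126, 126, 115, 124, 126, 127, 129, 129, 183, 193, 197, 197, 189, 160, 134, 127, 129, 127]
172 [191, 191, 190, 189, 191, 192, 194, 198, 206, 196, 201, 196, 192, 156, 138, 134, 135, 137, 137, 137, 138, 140, 137, 
[... 2159 characters left out ...]
199, 192, 148, 139, 137, 141, 140, 127, 123, 133, 133, 104, 81, 77, 86, 100, 111, 139, 138, 134, 129, 124, 120, 116, 115, 115, 114, 110, 108, 104, 105, 100, 63, 52, 54, 46, 44, 70, 90, 89, 89, 90, 88, 91]
184 [196, 148, 138, 132, 135, 137, 139, 137, 138, 124, 108, 83, 76, 88, 125, 152, 149, 140, 138, 136, 130, 123, 122, 119, 112, 112, 110, 111, 107, 108, 107, 105, 92, 65, 57, 51, 48, 46, 63, 86, 92, 94, 93, 91]
185 [184, 144, 138, 114, 120, 133, 140, 138, 138, 109, 79, 77, 95, 127, 156, 152, 148, 143, 138, 136, 132, 129, 124, 121, 115, 112, 109, 112, 110, 108, 106, 107, 109, 97, 79, 59, 51, 52, 43, 63, 86, 88, 87, 87]
bore [0.58972101 0.01191964 0.055     ] [0.56983744 0.01450307 0.055     ]
```

Run:
```python
from h import *
f=load('wk.png');L=atz(f,178.0,177,.0355);Q=atz(f,197.4,176.8,.0355);print(np.linalg.norm(L-Q),(L+Q)/2)
s=readout.get_state();P=np.array(s['eef_pos']);print(P)
# shoulder tip rows (tilt) 
g=f['frame'].mean(2)
for r in range(186,202): print(r,g[r,240:284].astype(int).tolist())
```

```text
0.023538750663103417 [0.60444587 0.01254726 0.0355    ]
[ 0.60288622 -0.07586683  0.208504  ]
186 [185, 185, 183, 183, 181, 180, 181, 167, 119, 83, 54, 49, 48, 49, 49, 52, 47, 46, 51, 49, 47, 50, 41, 45, 45, 48, 48, 49, 51, 73, 74, 71, 70, 74, 72, 76, 73, 72, 70, 75, 75, 73, 74, 76]
187 [192, 187, 182, 184, 182, 182, 180, 177, 133, 83, 53, 47, 48, 48, 47, 48, 47, 50, 50, 46, 50, 49, 46, 47, 45, 49, 49, 48, 45, 71, 73, 75, 73, 72, 74, 72, 72, 71, 72, 77, 70, 75, 72, 73]
188 [189, 189, 187, 188, 184, 185, 182, 182, 141, 86, 55, 50, 46, 48, 50, 51, 48, 50, 47, 47, 48, 47, 47, 50, 47, 48, 46, 50, 51, 75, 72, 72, 70, 73, 69, 71, 68, 76, 71, 70, 74, 75, 75, 74]
189 [191, 191, 190, 189, 187, 184, 184, 182, 153, 89, 53, 51, 52, 51, 45, 47, 43, 48, 43, 48, 49, 47, 51, 49, 46, 48, 45, 50, 48, 71, 74, 72, 71, 73, 75, 72, 73, 73, 71, 73, 69, 75, 74, 71]
190 [194, 192, 191, 190, 188, 186, 184, 185, 149, 86, 53, 47, 46, 49, 50, 47, 49, 51, 46, 44, 48, 46, 49, 44, 48, 50, 46, 50, 50, 71, 72, 72, 74, 68, 75, 73, 70, 74, 73, 72, 73, 75, 71, 75]
191 [194, 196, 194, 192, 191, 180, 163, 163, 118, 90, 70
[... 1469 characters left out ...]
49, 47, 47, 71, 109, 115, 113, 115, 110, 111, 113, 111, 106, 78, 73, 70, 69, 76, 74, 72]
199 [187, 188, 191, 191, 191, 199, 145, 114, 112, 115, 114, 115, 115, 111, 76, 52, 49, 48, 53, 48, 49, 47, 48, 49, 47, 49, 51, 91, 111, 113, 115, 114, 114, 111, 115, 110, 108, 79, 71, 72, 71, 71, 74, 74]
200 [188, 187, 188, 188, 191, 197, 159, 119, 114, 110, 113, 116, 116, 114, 85, 56, 51, 48, 45, 49, 45, 53, 48, 47, 46, 46, 48, 93, 112, 113, 115, 113, 114, 115, 113, 114, 107, 78, 70, 71, 71, 74, 70, 71]
201 [187, 186, 189, 190, 187, 194, 160, 118, 113, 114, 113, 110, 113, 115, 83, 54, 48, 45, 50, 45, 51, 46, 46, 50, 45, 47, 52, 106, 113, 113, 114, 114, 111, 114, 109, 105, 94, 77, 72, 72, 71, 72, 72, 76]
```

>>> drive_tool --pt "0 0 0 -8.2 0.712" --pt "0 0 0 -8.2 0.712" --pt "0 0 0 -8.2 0.712" --pt "0 1 2 0 0.712" --pt "0 2 3.5 0 0.712" --pt "0 2 3.5 0 0.712" --pt "0 2 3.5 0 0.712" --pt "0 1.7 2.5 0 0.712" --pt "0 1.15 2 0 0.712" --pt "0 0 0 0 0.712"

```text
time: 43.9
eef_pos: [0.4819, -0.2333, 0.2088]
tcp_rot: [-0.694, -0.135, 0.694, -0.136]
contact_force: [-0.0, -0.1, -1.5]
opening: 0.712
```

>>> drive_tool --pt "0 0 0 0 0.712" --pt "0 0 0 0 0.712" --pt "0 0 0 0 0.712" --pt "0 0 0 0 0.712"

```text
time: 44.3
eef_pos: [0.4833, -0.2316, 0.2086]
tcp_rot: [0.694, 0.137, -0.694, 0.137]
contact_force: [-0.2, 0.4, -0.4]
opening: 0.711
```

Run:
```python
from h import *
w=cam('wrist','wy.png');s=readout.get_state();P=np.array(s['eef_pos']);T=R.from_quat(s['tcp_rot']);m=T.as_matrix()
print(P,s['contact_force'],s['opening'],np.degrees(np.arctan2(m[1,1],m[0,1])))
print('shift cm',T.inv().apply(np.array([.4829,-.2310,P[2]])-P)*100)
```

```text
[ 0.48324218 -0.23173375  0.20858249] [ 1.36372606  0.48721958 -0.5044138 ] 0.7073234876636407 -67.7047672993905
shift cm [ 9.57173033e-06 -8.08709896e-02  3.82268000e-03]
```

Run:
```python
from h import *
a=load('wl.png');b=load('wy.png')
A=cv2.cvtColor(a['frame'],cv2.COLOR_RGB2GRAY).astype(np.float32);B=cv2.cvtColor(b['frame'],cv2.COLOR_RGB2GRAY).astype(np.float32)
print(a['eye'],b['eye'])
for nm,(r0,r1,c0,c1) in {'blocktop':(143,186,222,300),'tips':(189,225,240,284)}.items():
    t=A[r0:r1,c0:c1]; S=B[r0-10:r1+10,c0-10:c1+10]
    k=4;t=cv2.resize(t,None,fx=k,fy=k,interpolation=cv2.INTER_CUBIC);S=cv2.resize(S,None,fx=k,fy=k,interpolation=cv2.INTER_CUBIC)
    m=cv2.matchTemplate(S,t,cv2.TM_CCOEFF_NORMED);_,v,_,p=cv2.minMaxLoc(m);print(nm,v,(p[0]/k-10,p[1]/k-10))
```

```text
[ 0.55839689 -0.20010814  0.3512616 ] [ 0.55941827 -0.20076584  0.35078627]
blocktop 0.9922293424606323 (-1.25, 1.0)
tips 0.9767960906028748 (0.0, 0.0)
```

>>> drive_tool --pt "1 0 0 0 0.712" --pt "0.8 0 0 0 0.712" --pt "0 0 0 0 0.712" --pt "0 0 0 0 0.712" --pt "0.5 0 0 0 0.712" --pt "0.5 0 0 0 0.712" --pt "0.5 0 0 0 0.712" --pt "0.5 0 0 0 0.712" --pt "0.5 0 0 0 0.712" --pt "0 0 0 0 0.712"

```text
time: 45.35
eef_pos: [0.4823, -0.232, 0.1645]
tcp_rot: [-0.693, -0.137, 0.694, -0.136]
contact_force: [-0.1, 0.6, -0.7]
opening: 0.714
```

>>> drive_tool --pt "0.8 0 0 0 0.712" --pt "0.8 0 0 0 0.712" --pt "0.8 0 0 0 0.712" --pt "0.8 0 0 0 0.712" --pt "0.6 0 0 0 0.712" --pt "0.5 0 0 0 0.712" --pt "0.5 0 0 0 0.712" --pt "0.3 0 0 0 0.712" --pt "0 0 0 0 0.712" --pt "0 0 0 0 0.712"

```text
time: 46.35
eef_pos: [0.483, -0.2325, 0.1148]
tcp_rot: [0.694, 0.136, -0.694, 0.136]
contact_force: [-0.5, 0.5, -1.2]
opening: 0.714
```

In the slot with no contact force. Lower to rest.

>>> drive_tool --pt "0.3 0 0 0 0.712" --pt "0.2 0 0 0 0.712" --pt "0.1 0 0 0 0.712" --pt "0 0 0 0 0.712" --pt "0 0 0 0 0.712"

```text
time: 46.85
eef_pos: [0.4829, -0.2324, 0.1087]
tcp_rot: [0.694, 0.136, -0.694, 0.136]
contact_force: [0.0, -0.3, -1.4]
opening: 0.714
```

>>> drive_tool --pt "0.1 0 0 0 0.712" --pt "0.1 0 0 0 0.712" --pt "0 0 0 0 0.712" --pt "0 0 0 0 0.712"

```text
time: 47.25
eef_pos: [0.4828, -0.2324, 0.1066]
tcp_rot: [-0.694, -0.136, 0.694, -0.136]
contact_force: [-0.3, 0.3, -0.5]
opening: 0.712
```

>>> drive_tool --pt "0.05 0 0 0 0.712" --pt "0.05 0 0 0 0.712" --pt "0 0 0 0 0.712" --pt "0 0 0 0 0.712"

```text
time: 47.65
eef_pos: [0.4832, -0.2323, 0.1064]
tcp_rot: [0.694, 0.136, -0.694, 0.136]
contact_force: [-1.4, 3.0, 4.9]
opening: 0.712
```

>>> drive_tool --pt "0 0 0 0 0.74" --pt "0 0 0 0 0.8" --pt "0 0 0 0 0.95" --pt "0 0 0 0 1" --pt "0 0 0 0 1" --pt "0 0 0 0 1"

```text
time: 48.25
eef_pos: [0.4828, -0.2324, 0.1055]
tcp_rot: [-0.694, -0.136, 0.694, -0.136]
contact_force: [-0.1, 0.7, -0.6]
opening: 1.006
```

>>> drive_tool --pt "-1 0 0 0 1" --pt "-3 0 0 0 1" --pt "-4 0 0 0 1" --pt "-4 0 0 0 1" --pt "-2 0 0 0 1" --pt "0 0 0 0 1" --pt "0 0 0 0 1" --pt "0 0 0 0 1"

```text
time: 49.05
eef_pos: [0.482, -0.2318, 0.2436]
tcp_rot: [-0.693, -0.137, 0.695, -0.135]
contact_force: [0.2, -0.6, -0.6]
opening: 1.001
```

Run:
```python
from h import *
a=load('wb1.png');b=cam('wrist','wend.png');s=readout.get_state();print(s['eef_pos'],s['contact_force'],s['opening'])
print(a['eye'],b['eye'])
# end caps: white/red in crop; expected projection of caps
for p in ([.4736,-.2086,.151],[.4913,-.2514,.151]): print(proj(b,p))
h=cv2.cvtColor(b['frame'],cv2.COLOR_RGB2HSV).astype(int)
m=(((h[...,0]<6)|(h[...,0]>174))&(h[...,1]>180)&(h[...,2]>90)).astype(np.uint8)
def caps(f,r):
    h=cv2.cvtColor(f['frame'],cv2.COLOR_RGB2HSV).astype(int)
    m=(((h[...,0]<6)|(h[...,0]>174))&(h[...,1]>180)&(h[...,2]>90)).astype(np.uint8)
    n,l,st,ce=cv2.connectedComponentsWithStats(m)
    return [(st[i][:4].tolist(),int(st[i][4]),np.round(ce[i],1)) for i in range(1,n) if st[i][4]>40]
print(caps(a,0));print(caps(b,0))
# ring view from the fixed scene camera before/after is coarse; save
cam('scene','send.png');cam('top','tend.png')
```

```text
[ 0.48191998 -0.23172267  0.24341141] [-1.00535023  0.85639157 -0.56381899] 0.9974066284698483
[ 0.55518266 -0.20591611  0.38550003] [ 0.55849256 -0.20134706  0.38571502]
(np.float64(234.0362341425684), np.float64(196.0287219013789))
(np.float64(284.1586910993087), np.float64(195.88423924752288))
[([224, 174, 18, 22], 256, array([233.6, 183. ])), ([268, 174, 18, 24], 272, array([275.9, 183.5])), ([481, 286, 31, 26], 517, array([496.3, 298.7]))]
[([231, 177, 18, 25], 260, array([240.6, 186.7])), ([275, 177, 18, 25], 273, array([282.8, 187. ])), ([483, 288, 29, 26], 493, array([498.2, 300.4]))]
```

```bash
python3 -c "
from h import *
print(sign_off())"
```

```text
the job is handed in; nothing more can be done
None
```

The retaining ring is on the spindle, in its groove over the wave washer, and the pliers are back in their block. I handed the job in at about 49 s.

**What I did:**
- I picked up the small ring by its eyes and spread it to about 0.22–0.23 rad an arm, measured from the pictures.
- It went down over the spindle with no measurable contact force. I pressed it about 2.3–2.5 mm (7–8 N) against the washer and let it close.
- The first look showed the ring sitting slightly off-centre. I put the pins back in the eyes and drew it towards its gap.
- I then lowered the pliers until their shoulders rested on the block, let go and backed away.

**Last checks:**
- **Ring:** the eyes are about 23.6 mm apart, or roughly 0.03 rad an arm. I worked out about 23 mm for a ring fully seated on the groove. The eyes came out 24.7 mm from the spindle axis, against about 25.8 mm expected. So the ring is in the groove but may still be off-centre by up to about 1 mm, which is close to what the camera can resolve. The back of the ring was hidden by the spindle and was never seen seated.
- **Pliers:** both handles stand level, and in the picture they look the same as before I took them out.
- **Forces:** the highest force reading between moves was about 8 N, including on the tray. The gripper was open and clear of everything at hand-in.
- **Disagreement:** the fixed cameras put the spindle about 3 mm from where the wrist camera did. I used the wrist camera throughout.

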